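# Set the test shaft up level on its matched V-blocks

### The job

Set the shaft up for a level check: pick out the two matching bare-steel V-blocks and stand them on the surface plate, in line and spaced to suit the shaft's two bright journals; lay the shaft across their vees so that each journal rests in a vee, then set the spirit level lengthwise on the middle of the shaft, vee base down and upright. Leave the odd small brass V-block and the tall blue V-block where they stand.

Things in the scene. Friction and masses are not known exactly. Their poses are not given: they have to be found in the camera images.
- surface_plate: flat rectangular surface plate with a ground steel top and green sides, 160 x 280 mm, 32 mm high, fixed to the table. Origin: centre of its underside; z up, the long side lies along its y; the top is at z = 32 mm.
- vblock_1: one of two identical bare-steel V-blocks, 30 mm long (x, along the vee), 48 mm wide (y; grasp these flat sides, closing along y), 44 mm high, 0.36 kg, loose. Origin: centre of its underside; z up. The 90 degree vee is open at the top, 32 mm wide and 16 mm deep. A 26 mm journal seated in it has its axis 46.4 mm above the block's underside.
- vblock_2: the other of the two identical bare-steel V-blocks; same size and axes as vblock_1.
- vblock_small: odd small brass-coloured V-block, 24 mm long along the vee (x), 38 mm wide (y), 30 mm high; origin at the centre of its underside. Not used: it is lower than the matching pair. Leave it where it stands.
- vblock_blue: odd tall V-block with blue painted sides and a steel vee, 36 mm long along the vee (x), 60 mm wide (y), 58 mm high; origin at the centre of its underside. Not used: it is taller than the matching pair. Leave it where it stands.
- shaft: loose round shaft, 232 mm long, 0.7 kg. Origin: on its axis, midway between the journals, 13 mm above the table as it lies; x along the axis. Dark body 24 mm thick (grasp its middle, closing across it). Two bright journals 26 mm thick, 46 mm long, centred at x = +80 and -80 mm. Dark hexagon end, 26 mm across flats (stops rolling), to x = +117 mm; thin stub to x = -115 mm.
- level: loose grey precision spirit level with green vials on top, 84 mm long (x), 30 mm wide (y; grasp the lower 20 mm of its sides, closing along y), 30 mm high, 0.3 kg. Origin: centre of its underside, z up. A 90 degree vee, 22 mm wide, 11 mm deep, runs along its base. Seated on the 24 mm shaft its underside is 6 mm above the shaft's axis; set down upright, it balances by friction.
Things that resemble listed ones, but are neither listed nor needed, are in the scene too. Leave any turquoise look-alike of the vblock_1 alone.

How it is judged:
On the way, in this order (a step that is already met when the one before it is completed fails the run):
1. both matching V-blocks stand upright on the surface plate (z of vblock_1 in the frame of surface_plate between 0.028 and 0.036 m and x of vblock_1 in the frame of surface_plate between -0.078 and 0.078 m and y of vblock_1 in the frame of surface_plate between -0.138 and 0.138 m and angle between each of vblock_1, vblock_2's own z axis and vertical below 0.06 rad and z of vblock_2 in the frame of surface_plate between 0.028 and 0.036 m and x of vblock_2 in the frame of surface_plate between -0.078 and 0.078 m and y of vblock_2 in the frame of surface_plate between -0.138 and 0.138 m), for 0.2 s.
2. the shaft rests level across the two V-blocks, a journal in each vee (((x of vblock_1 in the frame of shaft between 0.066 and 0.094 m and x of vblock_2 in the frame of shaft between -0.094 and -0.066 m) or (x of vblock_2 in the frame of shaft between 0.066 and 0.094 m and x of vblock_1 in the frame of shaft between -0.094 and -0.066 m)) and angle between shaft's own x axis and vertical between 1.5408 and 1.6008 rad and z of shaft in the frame of surface_plate between 0.0744 and 0.0824 m and angle between the x axis of each of vblock_1, vblock_2 and the x axis of shaft, either way round below 0.2 rad and horizontal distance between each of vblock_1, vblock_2 and shaft below 0.097 m), for 0.2 s.
At the end, for the whole second after the job is handed in: Both steel V-blocks upright on the plate, in line (0.2 rad); the shaft seated in both vees, level (0.03 rad), each block within 14 mm of a journal's middle; the level seated astride the shaft, within 25 mm of its middle, lengthwise (0.1 rad), upright (0.17 rad); all released, at rest (all of step 1 and all of step 2 and x of level in the frame of shaft between -0.025 and 0.025 m and horizontal distance between level and shaft below 0.03 m and angle between the x axis of level and the x axis of shaft, either way round below 0.1 rad and angle between level's own z axis and vertical below 0.17 rad and z of level in the frame of surface_plate between 0.0804 and 0.0884 m and linear speed of each of vblock_1, vblock_2, shaft, level below 0.02 m/s and angular speed of each of vblock_1, vblock_2, shaft, level below 0.15 rad/s); the robot touches nothing.
It fails at once if the small brass V-block was moved (distance of vblock_small from where it was at the start of the episode above 0.03 m).
It fails at once if the tall blue V-block was moved (distance of vblock_blue from where it was at the start of the episode above 0.03 m).
It also fails if it takes over 112 s, if anything falls off the work surface, if the arm or the gripper's body presses on something with over 40 N, if the wrist force passes 120 N, or if a joint passes its speed limit or range.

### The arm

A 6-joint arm with a two-finger parallel gripper is mounted at the origin on a cart in front of the work surface, level with it; the furniture and walls round the work are solid. World frame = base frame: x ahead of the robot, y to its left, z up, the work surface at z = 0. Lengths are in m, angles in rad, forces in N, time in s.
With the tool pointing down it reaches from about 0.275 to 0.975 m from the base axis. Payload 8.4 kg.
Tool frame: the origin (TCP) lies at the very end of the fingers, on their centre line; the grasp point (between the pads) lies env.pinch_z behind it (env.pinch_z is the distance from the TCP to the grasp point, in m); z points along the fingers, y is the line along which they close (so a half turn about z gives the same grasp; the last joint's range is limited). The gripper opens to 92 mm and grips with 3 to 60 N. Pads are 20 mm wide; open, the fingers measure 128 mm over their backs; the gripper's body (75 mm by 189 mm) begins 69 mm behind the grasp point.
Start: joints at [-1.118, 0.353, 1.633, -0, 1.155, -0.002], TCP at [0.275, -0.561, 0.215] pointing down, gripper open.
Joint ranges: [-2.63, 2.63], [-0.92, 2.1], [0.06, 2.66], [-1.3, 4.44], [0, 2.69], [-3.02, 3.02]. Speed limits (rad/s): [2.22, 2.22, 2.79, 3.14, 3.14, 3.14].

### API

Orientations are given as a rotation vector (axis times angle).
In Python, from rig import get_obs, viewer, job, env gives the robot as it stands. The module is installed in compiled form; this text tells all that it offers.
- The arm moves only by the tool send_rows, never from a script. Its argument "rows" is a list of rows, each a list of 5 numbers: the shift along the tool's x, y, z each as a share of 25 mm, from -1 to 1, then the turn about the tool's z as a share of 4 degrees, from -1 to 1, then the opening, from -1 (shut) to 1 (fully open). In form: [[dx, dy, dz, yaw, hand], ...]. A call has 1 to 5 rows; each row shifts and turns the commanded pose from where the row before left it, along the tool's axes as they then stand; what a row does not reach is not made up. A row lasts 1/12 s, in which the tool goes at most 41.7 mm and 7.16 degrees, less where a joint would pass 70% of its speed; a pose out of reach is approached as far as the arm can. A call with a number of a shift or a turn outside -1 to 1 is refused whole. A call with a gripper value outside its range is refused whole. The fingers move at their own pace and stop on an object; "squeeze" is the grip in N (left out, the last holds). Time passes only in rows, so rows that do not move let the fingers close. It gives the time, the measured TCP pose, the force, the opening and the grip force at its end, in the units of the state.
- get_obs(): the state, without advancing time (a new reading comes with each control period).
- viewer.read_camera(name): name is "scene" or "top"; returns (picture, depth): 384x512x3 uint8, blue, green, red; 384x512 float32, m along the optical axis (not along the pixel's ray), 0 where there is no reading.
- viewer.camera_model(name): a dict with "K" (3x3 intrinsics, pixels), "eye" and "rotation" of the camera in the world. Camera axes: x right, y down, z forward; pixel columns grow to the right and rows downward; lengths in m; the calibration is good to about 2 mm. A picture is of the moment at which its call begins. camera_model takes no time and is no camera call.
- job.hand_in(): hands the job in; it is judged then, once.
The state is a dict: "time": time; "qpos": joint angles; "joint_vel": joint speeds; "joint_efforts": joint torques, N m; "position": TCP position; "tcp_rot": TCP orientation; "contact_force": force on the tool from outside, world axes, zero at the start; "torque": the same for the moment, N m; "opening": opening from 0.0 (shut) to 1.0 (fully open); "grasp_force": force on a finger pad.
Only numpy, scipy, OpenCV 4.12 (cv2) and the standard library are available. Lean on these libraries where they do the work, as an engineer would, in place of code of your own. Each camera call takes 0.05 s, during which the arm holds its last target. There are 200 camera calls.

## Working session

There is one attempt and no reset: what is moved stays moved. The work goes in short steps, Python scripts to look and compute and a tool call to move; the robot and the scene stay as the last step left them, time stands still between calls to the robot, and variables do not carry over. Pictures are saved under pics/ and viewed, at most 14 in all, crops included, and the job is handed in when it is done.

Besides the shell and the picture viewer there is one more tool, called as name(argument=value, ...), one argument or row to a line, values as JSON. send_rows: Moves the arm, as the interface text tells. Its arguments: {"type":"object","properties":{"rows":{"type":"array","items":{"type":"array","items":{"type":"number"}}},"squeeze":{"type":"number"}},"required":["rows"]}

```bash
mkdir -p pics; cat > h.py <<'E'
import numpy as np, cv2
from rig import get_obs, viewer, job, env
def cam(n):
    p,d=viewer.read_camera(n); m=viewer.camera_model(n)
    return p,d,np.array(m["K"]),np.array(m["eye"]),np.array(m["rotation"])
def pts(d,K,eye,R):
    v,u=np.indices(d.shape); 
    c=np.stack([(u-K[0,2])/K[0,0]*d,(v-K[1,2])/K[1,1]*d,d],-1)
    return c@R.T+eye
E
python3 - <<'E'
from h import *
print(get_obs(),env.pinch_z)
for n in("scene","top"):
    p,d,K,e,R=cam(n); print(n,K,e,R)
    cv2.imwrite(f"pics/{n}0.png",cv2.resize(p,(800,600),interpolation=cv2.INTER_CUBIC))
    np.savez(f"{n}0.npz",p=p,d=d,K=K,e=e,R=R)
    P=pts(d,K,e,R); print(P[200,250],P[300,250],(d==0).mean())
E
```

```text
{'time': 0.0, 'qpos': array([-1.11842914e+00,  3.53630834e-01,  1.63413722e+00, -4.48716562e-06,
        1.15519936e+00, -2.40507515e-03]), 'joint_vel': array([ 1.74233212e-03, -4.66704357e-04, -1.46600726e-03,  6.59924093e-04,
       -3.62938057e-04, -7.96035118e-05]), 'joint_efforts': array([ 2.00744685e-04, -5.93847620e+01, -3.34218943e+01,  6.98844460e-02,
        2.35144986e-02, -1.35448486e-04]), 'position': array([ 0.27431351, -0.56102831,  0.21387319]), 'tcp_rot': array([-3.05941942e+00, -7.07915482e-01,  4.87827047e-04]), 'contact_force': array([ 0.39660882, -0.47378416, -0.28811885]), 'torque': array([ 0.02255915, -0.03872559,  0.0208884 ]), 'grasp_force': 0.0, 'opening': 1.001617575177344} 0.0187
scene [[475.80325568   0.         258.15673734]
 [  0.         475.80325568 191.92088082]
 [  0.           0.           1.        ]] [-0.10038313  0.74911557  1.23345867] [-0.98836756  2.58316228 -0.90489486]Traceback (most recent call last):
  File "<stdin>", line 7, in <module>
  File "h.py", line 9, in pts
    return c@R.T+eye
           ~~~~~^~~~
ValueError: operands could not be broadcast together with shapes (384,512) (3,)
```

View pics/scene0.png

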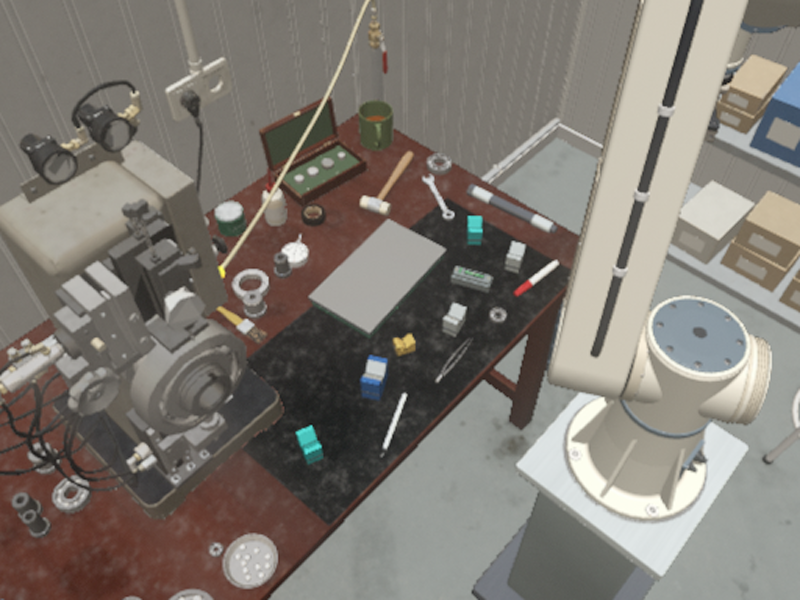

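The scene picture (800x600) shows the grey plate near (378,275) and two bare-steel V-blocks at (515,255) and (454,318). The level is at (472,276) and the shaft at (510,208). The brass block is at (404,345), the blue at (374,375), and the turquoise look-alikes at (475,228) and (310,442). "rotation" is a rotation vector.

```bash
sed -i 's/np.array(m\["rotation"\])/cv2.Rodrigues(np.array(m["rotation"]))[0]/' h.py
python3 - <<'E'
from h import *
for n in("scene","top"):
    p,d,K,e,R=cam(n); print(n,K[0,0],e,R[:,2])
    cv2.imwrite(f"pics/{n}1.png",cv2.resize(p,(800,600),interpolation=cv2.INTER_CUBIC))
    np.savez(f"{n}0.npz",p=p,d=d,K=K,e=e,R=R)
    P=pts(d,K,e,R); print((d==0).mean())
    L=[(378,275),(515,248),(454,312),(472,272),(490,195),(535,220),(400,500)] if n=="scene" else [(400,300),(200,300),(600,300),(400,100),(400,500)]
    for u,v in L: print(u,v,P[int(v*.64),int(u*.64)].round(4))
E
```

```text
scene 475.8032556833626 [-0.10038313  0.74911557  1.23345867] [ 0.41210098 -0.46674462 -0.78251022]
0.003972371419270833
378 275 [0.6207 0.0191 0.0301]
515 248 [ 0.4475 -0.2343  0.0396]
454 312 [ 0.4353 -0.0107  0.0371]
472 272 [ 0.4755 -0.1233  0.0302]
490 195 [ 0.6013 -0.3476  0.0204]
535 220 [ 0.4733 -0.3505  0.0215]
400 500 [ 0.484   0.0953 -0.7889]
top 374.88787839566555 [0.46169337 0.01216042 1.14452464] [ 0.07659849  0.01584984 -0.99693603]
0.004247029622395833
400 300 [0.545  0.032  0.0298]
200 300 [0.5534 0.4046 0.0614]
600 300 [ 0.5345 -0.3491  0.0241]
400 100 [0.876  0.0201 0.1746]
400 500 [ 0.1077  0.0489 -0.218 ]
```

View pics/top1.png

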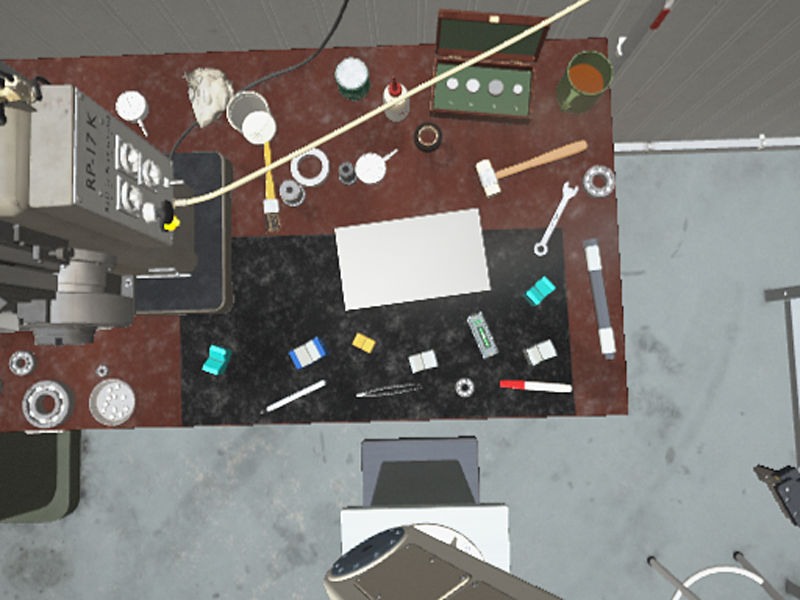

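The top picture shows the plate's corners at (335,228), (478,209), (491,290) and (345,309). The steel V-blocks are at (423,361) and (541,352), the level at (482,334) and the shaft from (591,240) to (607,357). The brass block is at (364,342), the blue at (308,352), and the turquoise look-alikes at (215,360) and (540,290). The two bare-grey equal-size blocks fit the description; I'll confirm them in a crop and measure.

```bash
cat >> h.py <<'E'
BOX={"A":(423,361,22),"B":(541,352,22),"level":(482,334,28),"shaft":(599,298,65),"plate":(412,258,90),"brass":(364,342,18),"blue":(308,352,26)}
def rect(Q):
    (c,(w,h),a)=cv2.minAreaRect((Q[:,:2]*1000).astype(np.float32))
    if w<h: w,h,a=h,w,a+90
    return np.array(c).round(1),round(w,1),round(h,1),round((a+90)%180-90,1)   # a: long-side direction deg from world x
E
python3 - <<'E'
from h import *
z=np.load("top0.npz"); p,d=z["p"],z["d"]; P=pts(d,z["K"],z["e"],z["R"])
v,u=np.indices(d.shape)
zs=np.load("scene0.npz"); Ps=pts(zs["d"],zs["K"],zs["e"],zs["R"])
for k,(cu,cv_,r) in BOX.items():
    m=(abs(u-cu*.64)<r*.64)&(abs(v-cv_*.64)<r*.64)
    print(k,"table z",np.median(P[m&(P[...,2]<.012)][:,2]).round(4) if (m&(P[...,2]<.012)).any() else None)
    m&=(P[...,2]>.012)&(P[...,2]<.09)
    n,l=cv2.connectedComponents(m.astype(np.uint8)); j=np.argmax(np.bincount(l.ravel())[1:])+1
    Q=P[l==j]; c,w,h,a=rect(Q); print("  top",len(Q),c,w,h,a,"mean",Q.mean(0).round(4),"z95",np.percentile(Q[:,2],[5,50,98]).round(4))
    ms=(np.linalg.norm(Ps[...,:2]-c/1000,axis=-1)<w/2000+.012)&(Ps[...,2]>.012)&(Ps[...,2]<.09)
    n,l=cv2.connectedComponents(ms.astype(np.uint8)); j=np.argmax(np.bincount(l.ravel())[1:])+1
    Q=Ps[l==j]; print("  scene",len(Q),*rect(Q),np.percentile(Q[:,2],98).round(4))
def crop(p,x0,y0,x1,y1,f): return cv2.resize(p[y0:y1,x0:x1],None,fx=f,fy=f,interpolation=cv2.INTER_CUBIC)
a=crop(p,215,195,395,250,4.4); b=crop(zs["p"],225,120,365,255,2.2)
im=np.zeros((a.shape[0]+b.shape[0],max(a.shape[1],b.shape[1]),3),np.uint8); im[:a.shape[0],:a.shape[1]]=a; im[a.shape[0]:,:b.shape[1]]=b
print(im.shape); cv2.imwrite("pics/crop1.png",im)
# cable height
m=(P[...,2]>.1)&(u>240)&(v<110); print(P[100,200],[P[r,c].round(3) for r,c in((70,260),(60,262),(82,223),(106,180))])
yy=(p[...,2]>180)&(p[...,0]<p[...,2]-25)&(v<130)&(u>130)
Q=P[yy&(P[...,2]>.1)]
for t in np.arange(-.4,.4,.1):
    q=Q[abs(Q[:,1]-t)<.02]; print(round(t,1),len(q),np.median(q,0).round(3) if len(q) else "")
E
```

```text
A table z 0.0011
  top 170 [428.2  -6.3] 47.7 30.0 -75.6 mean [ 0.4285 -0.0062  0.0377] z95 [0.0284 0.0391 0.0461]
  scene 197 [426.5  -5. ] 54.2 30.6 -75.0 0.0477
B table z 0.0013
  top 200 [ 438.7 -227.7] 49.4 29.8 -68.3 mean [ 0.439  -0.2265  0.0361] z95 [0.021  0.0376 0.0465]
  scene 159 [ 436.3 -225.1] 54.5 30.0 -68.1 0.0483
level table z 0.0012
  top 286 [ 473.8 -121.9] 83.9 30.3 21.4 mean [ 0.4735 -0.121   0.0264] z95 [0.0177 0.0282 0.034 ]
  scene 230 [ 472.5 -118.7] 85.0 34.0 19.1 0.0353
shaft table z -0.002
  top 648 [ 538.4 -349.6] 231.6 27.6 6.2 mean [ 0.5397 -0.348   0.0218] z95 [0.015  0.0225 0.0279]
  scene 369 [ 536.1 -348.9] 232.7 31.3 6.1 0.031
plate table z 0.0004
  top 4950 [623.7   8.7] 280.4 160.4 -83.6 mean [0.6228 0.0084 0.0312] z95 [0.0278 0.0312 0.0355]
  scene 3224 [622.6   9.3] 284.9 165.3 -83.9 0.0379
brass table z 0.0011
  top 104 [465.3 105. ] 37.2 23.1 62.1 mean [0.4655 0.1051 0.025 ] z95 [0.0173 0.0254 0.0314]
  scene 115 [466.4 105.5] 38.1 30.2 59.6 0.0345
blue table z 0.0013
  top 293 [449.3 207.9] 60.7 36.1 -62.9 mean [0.4493 0.2063 0.0492] z95 [0.0306 0.0516 0.0599]
  scene 346 [448.5 209. ] 65.8 36.9 -63.1 0.0618
(539, 792, 3)
[ 8.40926559e-01  1.99908788e-01 -3.16731093e-04] [array([0.916, 0.01 , 0.037]), array([0.886, 0.004, 0.175]), array([0.825, 0.108, 0.187]), array([0.823, 0.262, 0.002])]
-0.4 0 
-0.3 12 [ 1.017 -0.287  0.212]
-0.2 38 [ 0.983 -0.203  0.185]
-0.1 37 [ 0.938 -0.099  0.174]
-0.0 36 [0.886 0.007 0.176]
0.1 32 [0.832 0.102 0.189]
0.2 42 [0.769 0.201 0.22 ]
0.3 43 [0.709 0.296 0.252]
```

View pics/crop1.png

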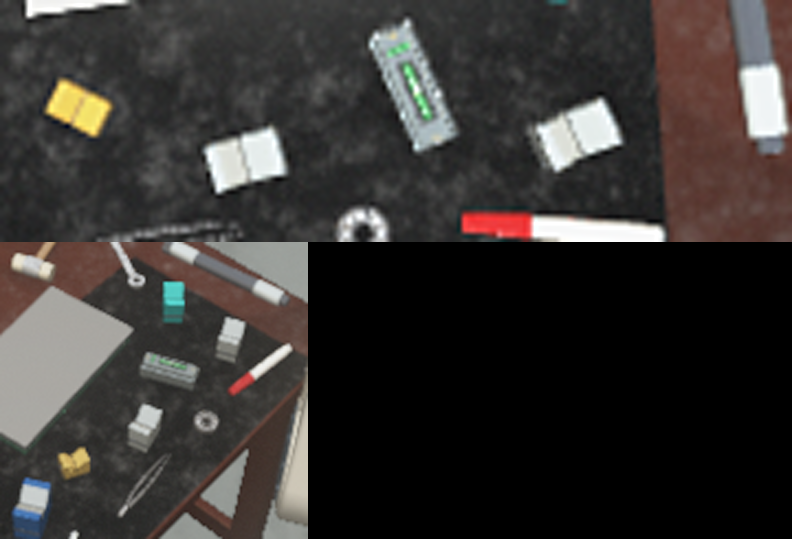

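The crop confirms it: both grey blocks (top view, crop (245,160) and (578,135)) are bare steel, 48x30 mm with a vee groove along the short side. Depth also puts them at 44 mm high and 30x48, so they are the pair. The brass block is smaller, the blue taller, and the turquoise ones are decoys. Block B is nearest the arm, so I start with it.

```bash
cat >> h.py <<'E'
def go(x,y,z,th,note=""):
    """print yaw (shares) then the shift in tool axes (shares) after that yaw; th: direction of tool y, deg, mod 180"""
    o=get_obs(); R=cv2.Rodrigues(o["tcp_rot"])[0]; t=np.degrees(np.arctan2(R[1,1],R[0,1]))
    dt=(th-t+90)%180-90
    a=np.radians(t+dt); ty=np.array([np.cos(a),np.sin(a)]); tx=np.array([-ty[1],ty[0]])   # tool z down
    d=np.array([x,y])-o["position"][:2]
    print(note,"t",round(o["time"],2),"pos",o["position"].round(4),"thy",round(t,2),"| yaw",round(-dt/4,2),"dx",round(d@tx/.025,2),"dy",round(d@ty/.025,2),"dz",round((o["position"][2]-z)/.025,2),"|grip",round(o["grasp_force"],1),"open_mm",round(o["opening"]*92,1),"F",o["contact_force"].round(1),"tilt",R[2,2].round(4), "txangle", np.degrees(np.arctan2(R[1,0],R[0,0])).round(1))
E
python3 -c "
from h import *
go(.438,-.2265,.1,-68.2)"
```

```text
t 0.15 pos [ 0.2744 -0.5611  0.214 ] thy -63.94 | yaw 1.06 dx 11.05 dy -10.0 dz 4.56 |grip 0.0 open_mm 92.0 F [-0.5 -0.2 -0.2] tilt -1.0 txangle 26.1
```

send_rows(
  rows=[
    [0,0,0,0.5,0.6],
    [0,0,0,0.5,0.6],
  ],
  squeeze=30,
)

```text
time: 0.32
position: [0.2744, -0.5613, 0.2142]
tcp_rot: [-3.083, -0.599, 0.0]
contact_force: [-0.3, 0.1, 0.3]
opening: 0.878
grasp_force: 0.0
```

```bash
python3 -c "
from h import *
go(.438,-.2265,.1,-68.2)"
```

```text
t 0.32 pos [ 0.2744 -0.5613  0.2142] thy -68.03 | yaw 0.04 dx 11.05 dy -10.0 dz 4.57 |grip 0.0 open_mm 80.8 F [-0.3  0.1  0.3] tilt -1.0 txangle 22.0
```

send_rows(
  rows=[
    [0.92,-0.83,0,0,0.6],
    [0.92,-0.83,0,0,0.6],
    [0.92,-0.83,0,0,0.6],
    [0.92,-0.83,0,0,0.6],
    [0.92,-0.83,0.5,0,0.6],
  ],
)

```text
time: 0.73
position: [0.3433, -0.4218, 0.2037]
tcp_rot: [3.081, 0.6, 0.002]
contact_force: [1.4, 0.1, 0.4]
opening: 0.799
grasp_force: 0.0
```

send_rows(
  rows=[
    [0.92,-0.83,0.5,0,0.6],
    [0.92,-0.83,0.5,0,0.6],
    [0.92,-0.83,0.5,0,0.6],
    [0.92,-0.83,0.6,0,0.6],
    [0.92,-0.83,0.6,0,0.6],
  ],
)

```text
time: 1.15
position: [0.4102, -0.2814, 0.1341]
tcp_rot: [3.083, 0.601, 0.001]
contact_force: [0.4, -0.3, -0.3]
opening: 0.798
grasp_force: 0.0
```

send_rows(
  rows=[
    [0.92,-0.83,0.6,0,0.6],
    [0.93,-0.87,0.7,0,0.6],
    [0,0,0,0,0.6],
  ],
)

```text
time: 1.4
position: [0.4363, -0.2213, 0.0993]
tcp_rot: [-3.079, -0.604, 0.005]
contact_force: [-0.8, -1.0, 0.3]
opening: 0.796
grasp_force: 0.0
```

```bash
python3 - <<'E'
from h import *
go(.438,-.2265,.008,-68.2)
p,d,K,e,R=cam("top"); cv2.imwrite("pics/top2.png",cv2.resize(p[150:290,230:430],(800,560),interpolation=cv2.INTER_CUBIC))
E
```

```text
t 1.4 pos [ 0.4363 -0.2213  0.0993] thy -67.8 | yaw 0.1 dx -0.01 dy 0.22 dz 3.65 |grip 0.0 open_mm 73.3 F [-0.8 -1.   0.3] tilt -1.0 txangle 22.2
```

View pics/top2.png

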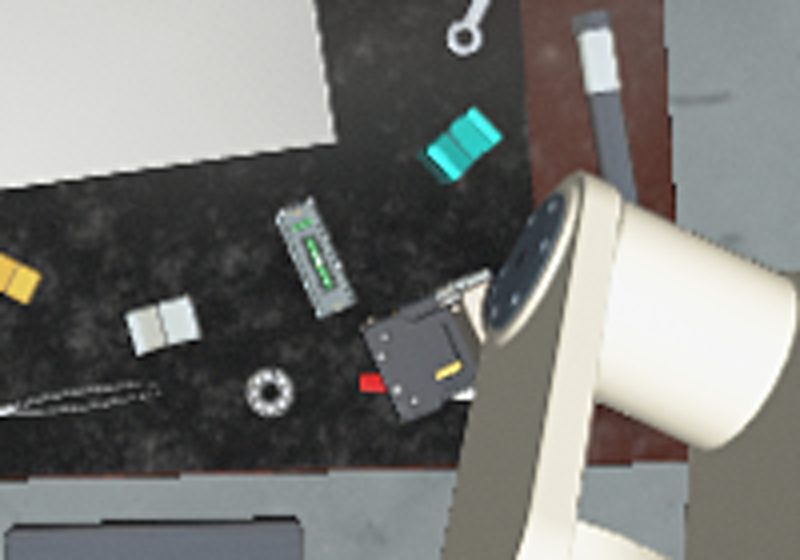

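The gripper (crop (430,350)) hangs over block B, and nothing else is under the fingers. I'll correct by a few mm and descend.

send_rows(
  rows=[
    [0,0.2,0.9,0.1,0.6],
    [0,0,0.9,0,0.6],
    [0,0,0.9,0,0.6],
    [0,0,0.7,0,0.6],
    [0,0,0.25,0,0.6],
  ],
)

```text
time: 1.87
position: [0.4373, -0.231, 0.0091]
tcp_rot: [-3.084, -0.589, 0.003]
contact_force: [-0.4, 0.4, 0.2]
opening: 0.799
grasp_force: 0.0
```

send_rows(
  rows=[
    [0,0,0,0,0.6],
    [0,0,0,0,-1],
    [0,0,0,0,-1],
    [0,0,0,0,-1],
    [0,0,0,0,-1],
  ],
)

```text
time: 2.28
position: [0.4389, -0.2307, 0.0118]
tcp_rot: [3.085, 0.59, 0.001]
contact_force: [-1.3, 2.4, 1.9]
opening: 0.532
grasp_force: 1.2
```

send_rows(
  rows=[
    [0,0,0,0,-1],
    [0,0,0,0,-1],
    [0,0,0,0,-1],
  ],
)

```text
time: 2.53
position: [0.4388, -0.2307, 0.0117]
tcp_rot: [3.085, 0.59, 0.001]
contact_force: [-1.8, 2.3, 7.5]
opening: 0.52
grasp_force: 30.0
```

```bash
python3 -c "
from h import *
go(.632,-.0705,.1,6.4)"
```

```text
t 2.53 pos [ 0.4388 -0.2307  0.0117] thy -68.34 | yaw -18.68 dx 5.51 dy 8.39 dz -3.53 |grip 30.0 open_mm 47.9 F [-1.8  2.3  7.5] tilt -1.0 txangle 21.7
```

send_rows(
  rows=[
    [0,0,-0.5,0,-1],
    [0,0,-0.8,0,-1],
    [0,0,-0.8,0,-1],
    [0,0,-0.9,0,-1],
    [0,0,-0.9,-0.95,-1],
  ],
)

```text
time: 2.95
position: [0.4381, -0.2304, 0.1093]
tcp_rot: [-3.064, -0.691, 0.001]
contact_force: [0.2, 0.4, -2.7]
opening: 0.519
grasp_force: 30.0
```

send_rows(
  rows=[
    [0,0,0,-0.95,-1],
    [0,0,0,-0.95,-1],
    [0,0,0,-0.95,-1],
    [0,0,0,-0.95,-1],
    [0,0,0,-0.95,-1],
  ],
)

```text
time: 3.37
position: [0.4383, -0.2305, 0.1085]
tcp_rot: [2.906, 1.194, -0.0]
contact_force: [0.0, -0.2, -3.3]
opening: 0.52
grasp_force: 30.0
```

send_rows(
  rows=[
    [0,0,0,-0.95,-1],
    [0,0,0,-0.95,-1],
    [0,0,0,-0.95,-1],
    [0,0,0,-0.95,-1],
    [0,0,0,-0.95,-1],
  ],
)

```text
time: 3.78
position: [0.4383, -0.2305, 0.1084]
tcp_rot: [-2.669, -1.657, 0.0]
contact_force: [0.4, 0.2, -3.8]
opening: 0.522
grasp_force: 30.0
```

send_rows(
  rows=[
    [0,0,0,-0.95,-1],
    [0,0,0,-0.95,-1],
    [0,0,0,-0.95,-1],
    [0,0,0,-0.95,-1],
    [0,0,0,-0.95,-1],
  ],
)

```text
time: 4.2
position: [0.4383, -0.2305, 0.1084]
tcp_rot: [-2.359, -2.075, 0.0]
contact_force: [-0.5, 0.0, -3.5]
opening: 0.518
grasp_force: 30.0
```

send_rows(
  rows=[
    [0.55,0.84,0,-0.63,-1],
    [0.55,0.84,0,0,-1],
    [0.55,0.84,0,0,-1],
    [0.55,0.84,0,0,-1],
    [0.55,0.84,0,0,-1],
  ],
)

```text
time: 4.62
position: [0.5504, -0.1716, 0.1084]
tcp_rot: [-2.317, -2.122, 0.0]
contact_force: [0.6, 0.4, -3.9]
opening: 0.521
grasp_force: 30.0
```

send_rows(
  rows=[
    [0.55,0.84,0,0,-1],
    [0.55,0.84,0,0,-1],
    [0.55,0.84,0,0,-1],
    [0.55,0.84,0,0,-1],
    [0.55,0.84,0,0,-1],
  ],
)

```text
time: 5.03
position: [0.6609, -0.1122, 0.1081]
tcp_rot: [-2.316, -2.122, 0.001]
contact_force: [0.9, -0.7, -3.1]
opening: 0.518
grasp_force: 30.0
```

send_rows(
  rows=[
    [0,0,0,0,-1],
    [0,0,0,0,-1],
  ],
)

```text
time: 5.2
position: [0.6607, -0.1123, 0.1079]
tcp_rot: [-2.315, -2.124, 0.001]
contact_force: [-0.4, 0.0, -3.2]
opening: 0.523
grasp_force: 30.0
```

```bash
python3 -c "
from h import *
go(.632,-.0705,.045,6.4)"
```

```text
t 5.2 pos [ 0.6607 -0.1123  0.1079] thy -4.93 | yaw -2.83 dx 1.79 dy -0.95 dz 2.52 |grip 30.0 open_mm 48.1 F [-0.4  0.  -3.2] tilt -1.0 txangle 85.1
```

send_rows(
  rows=[
    [0,0,0,-0.95,-1],
    [0,0,0,-0.95,-1],
    [0,0,0,-0.93,-1],
    [0.9,-0.5,0,0,-1],
    [0.89,-0.45,0,0,-1],
  ],
)

```text
time: 5.62
position: [0.6303, -0.0722, 0.108]
tcp_rot: [-2.098, -2.338, 0.001]
contact_force: [-0.1, 0.8, -3.1]
opening: 0.52
grasp_force: 30.0
```

send_rows(
  rows=[
    [0,0,0.8,0,-1],
    [0,0,0.8,0,-1],
    [0,0,0.5,0,-1],
    [0,0,0.2,0,-1],
    [0,0,0,0,-1],
  ],
)

```text
time: 6.03
position: [0.6303, -0.0716, 0.0495]
tcp_rot: [-2.095, -2.338, 0.003]
contact_force: [-1.0, -0.3, -3.0]
opening: 0.52
grasp_force: 30.0
```

```bash
python3 -c "
from h import *
go(.632,-.0705,.0437,6.4)"
```

```text
t 6.03 pos [ 0.6303 -0.0716  0.0495] thy 6.27 | yaw -0.03 dx 0.04 dy 0.07 dz 0.23 |grip 30.0 open_mm 47.8 F [-1.  -0.3 -3. ] tilt -1.0 txangle 96.3
```

send_rows(
  rows=[
    [0,0.05,0.1,0,-1],
    [0,0,0.08,0,-1],
    [0,0,0.05,0,-1],
  ],
)

```text
time: 6.28
position: [0.6337, -0.0713, 0.0457]
tcp_rot: [2.096, 2.339, 0.001]
contact_force: [0.6, 0.8, -3.2]
opening: 0.52
grasp_force: 30.0
```

send_rows(
  rows=[
    [0,0,0.05,0,-1],
    [0,0,0,0,-1],
  ],
)

```text
time: 6.45
position: [0.6331, -0.0711, 0.044]
tcp_rot: [2.096, 2.34, 0.0]
contact_force: [-0.3, 0.5, -3.9]
opening: 0.521
grasp_force: 30.0
```

send_rows(
  rows=[
    [0,0,0.04,0,-1],
    [0,0,0.04,0,-1],
  ],
)

```text
time: 6.62
position: [0.6332, -0.0711, 0.0437]
tcp_rot: [2.096, 2.34, 0.0]
contact_force: [-10.4, 0.7, 24.3]
opening: 0.52
grasp_force: 30.0
```

send_rows(
  rows=[
    [0,0,0.02,0,-1],
    [0,0,0,0,-1],
  ],
)

```text
time: 6.78
position: [0.6333, -0.0711, 0.0437]
tcp_rot: [2.096, 2.34, 0.0]
contact_force: [-7.8, -0.4, 17.4]
opening: 0.522
grasp_force: 30.0
```

send_rows(
  rows=[
    [0,0,-0.03,0,0.3],
    [0,0,0,0,0.6],
    [0,0,0,0,0.6],
    [0,0,0,0,0.6],
  ],
)

```text
time: 7.12
position: [0.6332, -0.071, 0.0422]
tcp_rot: [2.096, 2.34, 0.0]
contact_force: [-0.5, -0.4, 0.4]
opening: 0.786
grasp_force: 0.0
```

send_rows(
  rows=[
    [0,0,-0.6,0,0.6],
    [0,0,-0.9,0,0.6],
    [0,0,-0.9,0,0.6],
    [0,0,-0.9,0,0.6],
    [0,0,0,0,0.6],
  ],
)

```text
time: 7.53
position: [0.6357, -0.0713, 0.1289]
tcp_rot: [2.093, 2.336, 0.006]
contact_force: [0.3, -1.0, 1.2]
opening: 0.798
grasp_force: 0.0
```

```bash
python3 -c "
from h import *
go(.4278,-.006,.1,-75.5)"
```

```text
t 7.53 pos [ 0.6357 -0.0713  0.1289] thy 6.3 | yaw 20.45 dx -7.4 dy -4.61 dz 1.16 |grip 0.0 open_mm 73.5 F [ 0.3 -1.   1.2] tilt -1.0 txangle 96.3
```

send_rows(
  rows=[
    [0,0,0,1,0.6],
    [0,0,0,1,0.6],
    [0,0,0,1,0.6],
    [0,0,0,1,0.6],
    [0,0,0,1,0.6],
  ],
)

```text
time: 7.95
position: [0.6327, -0.071, 0.1236]
tcp_rot: [-2.473, -1.936, 0.001]
contact_force: [0.2, -0.6, 0.7]
opening: 0.799
grasp_force: 0.0
```

send_rows(
  rows=[
    [0,0,0,1,0.6],
    [0,0,0,1,0.6],
    [0,0,0,1,0.6],
    [0,0,0,1,0.6],
    [0,0,0,1,0.6],
  ],
)

```text
time: 8.37
position: [0.6327, -0.071, 0.1236]
tcp_rot: [-2.772, -1.477, 0.001]
contact_force: [-0.3, -0.4, -1.0]
opening: 0.798
grasp_force: 0.0
```

send_rows(
  rows=[
    [0,0,0,1,0.6],
    [0,0,0,1,0.6],
    [0,0,0,1,0.6],
    [0,0,0,1,0.6],
    [0,0,0,1,0.6],
  ],
)

```text
time: 8.78
position: [0.6326, -0.071, 0.1236]
tcp_rot: [-2.987, -0.973, 0.002]
contact_force: [-0.1, -0.3, -0.5]
opening: 0.8
grasp_force: 0.0
```

send_rows(
  rows=[
    [0,0,0,1,0.6],
    [0,0,0,1,0.6],
    [0,0,0,1,0.6],
    [0,0,0,1,0.6],
    [0,0,0,1,0.6],
  ],
)

```text
time: 9.2
position: [0.6326, -0.071, 0.1235]
tcp_rot: [-3.11, -0.44, 0.002]
contact_force: [0.0, 0.1, 0.4]
opening: 0.801
grasp_force: 0.0
```

send_rows(
  rows=[
    [0,0,0,0.45,0.6],
    [-0.92,-0.57,0,0,0.6],
    [-0.92,-0.57,0,0,0.6],
    [-0.92,-0.57,0,0,0.6],
    [-0.92,-0.57,0,0,0.6],
  ],
)

```text
time: 9.62
position: [0.5281, -0.0386, 0.1236]
tcp_rot: [-3.116, -0.396, 0.002]
contact_force: [-0.1, -0.5, 0.9]
opening: 0.801
grasp_force: 0.0
```

send_rows(
  rows=[
    [-0.92,-0.57,0,0,0.6],
    [-0.92,-0.57,0.3,0,0.6],
    [-0.92,-0.57,0.3,0,0.6],
    [-0.92,-0.57,0.4,0,0.6],
    [0,0,0,0,0.6],
  ],
)

```text
time: 10.03
position: [0.4194, -0.0058, 0.0971]
tcp_rot: [-3.115, -0.397, 0.012]
contact_force: [-0.7, -0.9, -0.9]
opening: 0.801
grasp_force: 0.0
```

```bash
python3 -c "
from h import *
go(.4278,-.006,.01,-75.5)"
```

```text
t 10.03 pos [ 0.4194 -0.0058  0.0971] thy -75.48 | yaw 0.01 dx 0.32 dy 0.09 dz 3.48 |grip 0.0 open_mm 73.7 F [-0.7 -0.9 -0.9] tilt -1.0 txangle 14.5
```

send_rows(
  rows=[
    [0,0,0,0,0.6],
    [0,0,0,0,0.6],
  ],
)

```text
time: 10.2
position: [0.4274, -0.0068, 0.0997]
tcp_rot: [3.116, 0.397, 0.002]
contact_force: [0.1, -0.3, -0.3]
opening: 0.796
grasp_force: 0.0
```

```bash
python3 -c "
from h import *
go(.4278,-.006,.01,-75.5)"
```

```text
t 10.2 pos [ 0.4274 -0.0068  0.0997] thy -75.49 | yaw 0.0 dx 0.02 dy -0.03 dz 3.59 |grip 0.0 open_mm 73.2 F [ 0.1 -0.3 -0.3] tilt -1.0 txangle 14.5
```

send_rows(
  rows=[
    [0,0,0.9,0,0.6],
    [0,0,0.9,0,0.6],
    [0,0,0.9,0,0.6],
    [0,0,0.6,0,0.6],
    [0,0,0.2,0,0.6],
  ],
)

```text
time: 10.62
position: [0.4267, -0.007, 0.0103]
tcp_rot: [-3.116, -0.396, 0.002]
contact_force: [-0.4, 0.3, 0.1]
opening: 0.802
grasp_force: 0.0
```

send_rows(
  rows=[
    [0,0,0,0,0.6],
    [0,0,0,0,-1],
    [0,0,0,0,-1],
    [0,0,0,0,-1],
    [0,0,0,0,-1],
  ],
)

```text
time: 11.03
position: [0.4271, -0.0068, 0.0129]
tcp_rot: [3.116, 0.396, 0.003]
contact_force: [0.2, 0.1, -0.4]
opening: 0.535
grasp_force: 0.0
```

send_rows(
  rows=[
    [0,0,0,0,-1],
    [0,0,0,0,-1],
    [0,0,0,0,-1],
  ],
)

```text
time: 11.28
position: [0.4271, -0.0068, 0.0129]
tcp_rot: [3.116, 0.396, 0.003]
contact_force: [-0.1, -0.2, 7.1]
opening: 0.518
grasp_force: 30.0
```

```bash
python3 -c "
from h import *
go(.6155,.0879,.11,6.4)"
```

```text
t 11.28 pos [ 0.4271 -0.0068  0.0129] thy -75.5 | yaw -20.47 dx 2.92 dy 7.91 dz -3.89 |grip 30.0 open_mm 47.7 F [-0.1 -0.2  7.1] tilt -1.0 txangle 14.5
```

send_rows(
  rows=[
    [0,0,-0.5,0,-1],
    [0,0,-0.8,0,-1],
    [0,0,-0.8,0,-1],
    [0,0,-0.9,-0.47,-1],
    [0,0,-0.9,-1,-1],
  ],
)

```text
time: 11.7
position: [0.4255, -0.0067, 0.1104]
tcp_rot: [-3.092, -0.557, 0.002]
contact_force: [1.3, 0.1, -3.5]
opening: 0.521
grasp_force: 30.0
```

send_rows(
  rows=[
    [0,0,0,-1,-1],
    [0,0,0,-1,-1],
    [0,0,0,-1,-1],
    [0,0,0,-1,-1],
    [0,0,0,-1,-1],
  ],
)

```text
time: 12.12
position: [0.4259, -0.0067, 0.1096]
tcp_rot: [-2.947, -1.089, 0.0]
contact_force: [-0.2, 0.2, -3.6]
opening: 0.519
grasp_force: 30.0
```

send_rows(
  rows=[
    [0,0,0,-1,-1],
    [0,0,0,-1,-1],
    [0,0,0,-1,-1],
    [0,0,0,-1,-1],
    [0,0,0,-1,-1],
  ],
)

```text
time: 12.53
position: [0.4258, -0.0067, 0.1095]
tcp_rot: [-2.713, -1.584, 0.001]
contact_force: [-0.2, 0.7, -3.2]
opening: 0.521
grasp_force: 30.0
```

send_rows(
  rows=[
    [0,0,0,-1,-1],
    [0,0,0,-1,-1],
    [0,0,0,-1,-1],
    [0,0,0,-1,-1],
    [0,0,0,-1,-1],
  ],
)

```text
time: 12.95
position: [0.4258, -0.0067, 0.1095]
tcp_rot: [-2.396, -2.031, 0.001]
contact_force: [0.4, 0.2, -3.6]
opening: 0.518
grasp_force: 30.0
```

send_rows(
  rows=[
    [0,0,0,-1,-1],
    [0,0,0,-1,-1],
    [0,0,0,-1,-1],
    [0,0,0,-1,-1],
    [0.32,0.88,0,0,-1],
  ],
)

```text
time: 13.37
position: [0.443, 0.0028, 0.1089]
tcp_rot: [-2.088, -2.343, 0.006]
contact_force: [-1.0, -0.3, -3.7]
opening: 0.52
grasp_force: 30.0
```

send_rows(
  rows=[
    [0.32,0.88,0,0,-1],
    [0.32,0.88,0,0,-1],
    [0.32,0.88,0,0,-1],
    [0.32,0.88,0,0,-1],
    [0.32,0.88,0,0,-1],
  ],
)

```text
time: 13.78
position: [0.5526, 0.0562, 0.1094]
tcp_rot: [-2.094, -2.341, 0.001]
contact_force: [0.2, -0.5, -2.4]
opening: 0.519
grasp_force: 30.0
```

send_rows(
  rows=[
    [0.32,0.88,0,0,-1],
    [0.32,0.88,0,0,-1],
    [0.32,0.88,0,0,-1],
    [0,0,0,0,-1],
    [0,0,0,0,-1],
  ],
)

```text
time: 14.2
position: [0.6152, 0.0872, 0.109]
tcp_rot: [-2.093, -2.342, 0.001]
contact_force: [-0.6, -0.5, -4.0]
opening: 0.522
grasp_force: 30.0
```

```bash
python3 -c "
from h import *
go(.6155,.0879,.045,6.4)"
```

```text
t 14.2 pos [0.6152 0.0872 0.109 ] thy 6.42 | yaw 0.01 dx 0.03 dy 0.02 dz 2.56 |grip 30.0 open_mm 48.0 F [-0.6 -0.5 -4. ] tilt -1.0 txangle 96.4
```

send_rows(
  rows=[
    [0.02,0.02,0.8,0,-1],
    [0,0,0.8,0,-1],
    [0,0,0.5,0,-1],
    [0,0,0.25,0,-1],
    [0,0,0.08,0,-1],
  ],
)

```text
time: 14.62
position: [0.6141, 0.0869, 0.0476]
tcp_rot: [-2.093, -2.34, 0.003]
contact_force: [0.0, -0.4, -3.6]
opening: 0.522
grasp_force: 30.0
```

send_rows(
  rows=[
    [0,0,0.04,0,-1],
    [0,0,0.04,0,-1],
    [0,0,0,0,-1],
  ],
)

```text
time: 14.87
position: [0.6161, 0.0874, 0.0475]
tcp_rot: [2.094, 2.341, 0.001]
contact_force: [-0.4, 0.5, -2.9]
opening: 0.519
grasp_force: 30.0
```

send_rows(
  rows=[
    [0,0,0.05,0,-1],
    [0,0,0.04,0,-1],
    [0,0,0,0,-1],
  ],
)

```text
time: 15.12
position: [0.6159, 0.0874, 0.0449]
tcp_rot: [2.094, 2.341, 0.001]
contact_force: [0.8, -0.6, -2.2]
opening: 0.521
grasp_force: 30.0
```

send_rows(
  rows=[
    [0,0,0.03,0,-1],
    [0,0,0,0,-1],
  ],
)

```text
time: 15.28
position: [0.6159, 0.0874, 0.0449]
tcp_rot: [2.094, 2.341, 0.001]
contact_force: [-2.5, -0.4, 6.2]
opening: 0.52
grasp_force: 30.0
```

send_rows(
  rows=[
    [0,0,0,0,0.3],
    [0,0,0,0,0.6],
    [0,0,0,0,0.6],
    [0,0,0,0,0.6],
  ],
)

```text
time: 15.62
position: [0.6157, 0.0874, 0.0439]
tcp_rot: [2.094, 2.341, 0.0]
contact_force: [0.3, -0.5, 1.2]
opening: 0.783
grasp_force: 0.0
```

send_rows(
  rows=[
    [0,0,-0.6,0,0.6],
    [0,0,-0.9,0,0.6],
    [0,0,-0.9,0,0.6],
    [0,0,-0.9,0,0.6],
    [0,0,0,0,0.6],
  ],
)

```text
time: 16.03
position: [0.6183, 0.0878, 0.1307]
tcp_rot: [2.092, 2.338, 0.008]
contact_force: [0.7, -0.4, -0.3]
opening: 0.799
grasp_force: 0.0
```

```bash
python3 -c "
from h import *
go(.538,-.3495,.12,-83.8)"
```

```text
t 16.03 pos [0.6183 0.0878 0.1307] thy 6.38 | yaw -22.46 dx 5.08 dy -17.04 dz 0.43 |grip 0.0 open_mm 73.5 F [ 0.7 -0.4 -0.3] tilt -1.0 txangle 96.4
```

send_rows(
  rows=[
    [0,0,0,0.98,0.6],
    [0,0,0,0.98,0.6],
    [0,0,0,0.98,0.6],
    [0,0,0,0.98,0.6],
    [0,0,0,0.98,0.6],
  ],
)

```text
time: 16.45
position: [0.6152, 0.0873, 0.1255]
tcp_rot: [-2.465, -1.947, 0.001]
contact_force: [-0.3, 0.3, -0.0]
opening: 0.797
grasp_force: 0.0
```

send_rows(
  rows=[
    [0,0,0,0.98,0.6],
    [0,0,0,0.98,0.6],
    [0,0,0,0.98,0.6],
    [0,0,0,0.98,0.6],
    [0,0,0,0.98,0.6],
  ],
)

```text
time: 16.87
position: [0.6152, 0.0874, 0.1255]
tcp_rot: [-2.761, -1.499, 0.001]
contact_force: [0.0, -0.2, 0.2]
opening: 0.802
grasp_force: 0.0
```

send_rows(
  rows=[
    [0,0,0,0.98,0.6],
    [0,0,0,0.98,0.6],
    [0,0,0,0.98,0.6],
    [0,0,0,0.98,0.6],
    [0,0,0,0.98,0.6],
  ],
)

```text
time: 17.28
position: [0.6152, 0.0873, 0.1254]
tcp_rot: [-2.976, -1.007, 0.001]
contact_force: [-0.1, 0.9, 0.8]
opening: 0.8
grasp_force: 0.0
```

send_rows(
  rows=[
    [0,0,0,0.98,0.6],
    [0,0,0,0.98,0.6],
    [0,0,0,0.98,0.6],
    [0,0,0,0.98,0.6],
    [0,0,0,0.98,0.6],
  ],
)

```text
time: 17.7
position: [0.6152, 0.0873, 0.1254]
tcp_rot: [-3.104, -0.486, 0.001]
contact_force: [-0.1, 0.3, -0.0]
opening: 0.8
grasp_force: 0.0
```

send_rows(
  rows=[
    [0,0,0,0.98,0.6],
    [0,0,0,0.98,0.6],
    [0,0,0,0.98,0.6],
    [-0.28,0.95,0,0,0.6],
    [-0.28,0.95,0,0,0.6],
  ],
)

```text
time: 18.12
position: [0.6065, 0.039, 0.1255]
tcp_rot: [-3.137, -0.173, 0.001]
contact_force: [-0.0, -0.1, -0.6]
opening: 0.796
grasp_force: 0.0
```

send_rows(
  rows=[
    [-0.28,0.95,0,0,0.6],
    [-0.28,0.95,0,0,0.6],
    [-0.28,0.95,0,0,0.6],
    [-0.28,0.95,0,0,0.6],
    [-0.28,0.95,0,0,0.6],
  ],
)

```text
time: 18.53
position: [0.5842, -0.0843, 0.1256]
tcp_rot: [-3.137, -0.171, 0.001]
contact_force: [0.3, 0.3, 0.3]
opening: 0.799
grasp_force: 0.0
```

send_rows(
  rows=[
    [-0.28,0.95,0,0,0.6],
    [-0.28,0.95,0,0,0.6],
    [-0.28,0.95,0,0,0.6],
    [-0.28,0.95,0,0,0.6],
    [-0.28,0.95,0,0,0.6],
  ],
)

```text
time: 18.95
position: [0.5623, -0.2061, 0.1256]
tcp_rot: [-3.137, -0.17, 0.001]
contact_force: [-0.2, 0.2, 1.1]
opening: 0.802
grasp_force: 0.0
```

send_rows(
  rows=[
    [-0.28,0.95,0,0,0.6],
    [-0.28,0.95,0,0,0.6],
    [-0.28,0.95,0,0,0.6],
    [0,0,0,0,0.6],
    [0,0,0,0,0.6],
  ],
)

```text
time: 19.37
position: [0.5492, -0.279, 0.1256]
tcp_rot: [-3.137, -0.167, 0.001]
contact_force: [0.7, 0.9, -0.1]
opening: 0.799
grasp_force: 0.0
```

```bash
python3 - <<'E'
from h import *
go(.538,-.3495,.12,-83.8)
C=np.array([.623,.009]);
for n in("top","scene"):
    p,d,K,e,R=cam(n); P=pts(d,K,e,R)
    m=(P[...,2]>.05)&(P[...,2]<.09)&(np.abs(P[...,0]-.62)<.08)&(np.abs(P[...,1])<.14)
    _,l,s,_=cv2.connectedComponentsWithStats(m.astype(np.uint8))
    for j in range(1,len(s)):
        if s[j,4]>30: Q=P[l==j]; print(n,s[j,4],*rect(Q),Q.mean(0).round(4),np.percentile(Q[:,2],98).round(4))
    cv2.imwrite(f"pics/{n}3.png",cv2.resize(p,(800,600),interpolation=cv2.INTER_CUBIC))
E
```

```text
t 19.37 pos [ 0.5492 -0.279   0.1256] thy -83.91 | yaw -0.03 dx -0.75 dy 2.76 dz 0.22 |grip 0.0 open_mm 73.5 F [ 0.7  0.9 -0.1] tilt -1.0 txangle 6.1
top 190 [630.9 -68.7] 48.8 29.9 6.6 [ 0.6302 -0.0682  0.0689] 0.078
top 188 [612.8  90.3] 48.7 30.2 6.4 [0.6124 0.0898 0.069 ] 0.0776
scene 159 [629.6 -68.8] 49.4 36.3 6.1 [ 0.6278 -0.0655  0.0669] 0.0792
scene 184 [611.4  89.2] 50.2 35.8 5.3 [0.6098 0.0935 0.067 ] 0.0795
```

View pics/top3.png

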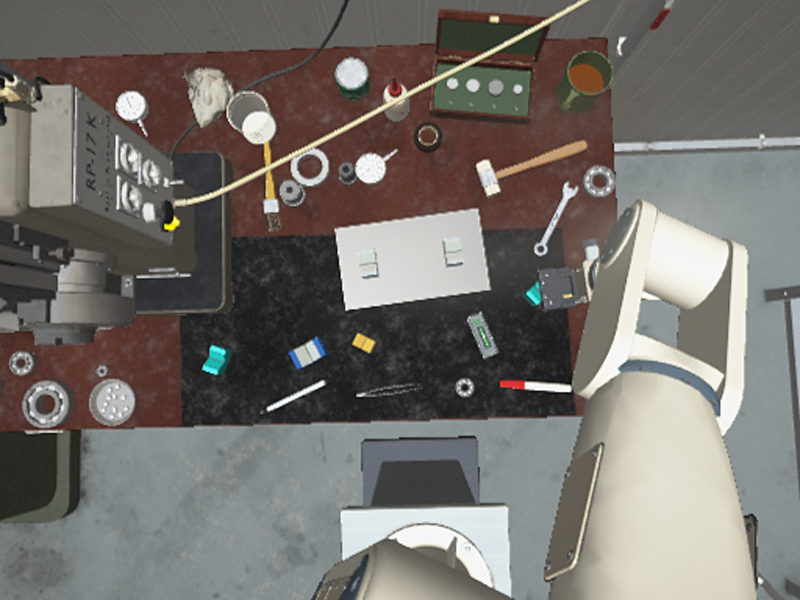

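The picture shows the two steel blocks standing in line on the plate at (369,263) and (453,251). Measured tops are at about 76 mm, spacing is 160 mm and both yaws are 6.5°. Next the shaft.

send_rows(
  rows=[
    [-0.2,0.97,0,0,0.3],
    [-0.2,0.97,0,0,0.3],
    [-0.2,0.92,0,-0.03,0.3],
    [0,0,0,0,0.3],
    [0,0,0,0,0.3],
  ],
)

```text
time: 19.88
position: [0.5427, -0.3505, 0.126]
tcp_rot: [-3.136, -0.173, 0.0]
contact_force: [0.1, 0.7, -0.5]
opening: 0.648
grasp_force: 0.0
```

```bash
python3 - <<'E'
from h import *
go(.540,-.3515,.005,-83.8)
E
```

```text
t 19.88 pos [ 0.5427 -0.3505  0.126 ] thy -83.69 | yaw 0.03 dx -0.11 dy 0.03 dz 4.84 |grip 0.0 open_mm 59.6 F [ 0.1  0.7 -0.5] tilt -1.0 txangle 6.3
```

send_rows(
  rows=[
    [-0.1,0.03,0.9,0.03,0.3],
    [0,0,0.9,0,0.3],
    [0,0,0.9,0,0.3],
    [0,0,0.9,0,0.3],
    [0,0,0.7,0,0.3],
  ],
)

```text
time: 20.3
position: [0.5399, -0.3494, 0.0171]
tcp_rot: [-3.135, -0.172, 0.002]
contact_force: [-0.3, 0.2, -0.1]
opening: 0.648
grasp_force: 0.0
```

send_rows(
  rows=[
    [0,0,0.3,0,0.3],
    [0,0,0.1,0,0.3],
    [0,0,0,0,0.3],
  ],
)

```text
time: 20.55
position: [0.5404, -0.3508, 0.0087]
tcp_rot: [-3.136, -0.172, 0.001]
contact_force: [0.9, -0.5, 0.3]
opening: 0.652
grasp_force: 0.0
```

send_rows(
  rows=[
    [0,0,0.15,0,0.3],
    [0,0,0,0,0.3],
    [0,0,0,0,-1],
    [0,0,0,0,-1],
    [0,0,0,0,-1],
  ],
  squeeze=45,
)

```text
time: 20.97
position: [0.5404, -0.3521, 0.0057]
tcp_rot: [3.136, 0.17, 0.001]
contact_force: [-0.9, 0.7, 0.4]
opening: 0.454
grasp_force: 0.0
```

send_rows(
  rows=[
    [0,0,0,0,-1],
    [0,0,0,0,-1],
    [0,0,0,0,-1],
    [0,0,0,0,-1],
    [0,0,0,0,-1],
  ],
)

```text
time: 21.38
position: [0.5401, -0.3516, 0.0052]
tcp_rot: [-3.136, -0.17, 0.0]
contact_force: [-2.2, 3.6, 5.1]
opening: 0.246
grasp_force: 45.0
```

```bash
python3 - <<'E'
from h import *
go(.6246,.0082,.15,6.3)
E
```

```text
t 21.38 pos [ 0.5401 -0.3516  0.0052] thy -83.79 | yaw 22.48 dx -13.93 dy -4.94 dz -5.79 |grip 45.0 open_mm 22.6 F [-2.2  3.6  5.1] tilt -1.0 txangle 6.2
```

The opening reads 22.6 mm on a 24 mm body, so the pads hold above the widest line. I'll open, go 3.5 mm lower and regrip.

send_rows(
  rows=[
    [0,0,0,0,-0.2],
    [0,0,0,0,-0.2],
    [0,0,0.07,0,-0.2],
    [0,0,0.07,0,-0.2],
    [0,0,0,0,-0.2],
  ],
)

```text
time: 21.8
position: [0.5399, -0.3519, 0.001]
tcp_rot: [-3.137, -0.17, 0.001]
contact_force: [0.3, 0.7, 0.3]
opening: 0.398
grasp_force: 0.0
```

send_rows(
  rows=[
    [0,0,0,0,-1],
    [0,0,0,0,-1],
    [0,0,0,0,-1],
    [0,0,0,0,-1],
    [0,0,0,0,-1],
  ],
)

```text
time: 22.22
position: [0.5402, -0.3518, 0.0016]
tcp_rot: [-3.137, -0.17, 0.0]
contact_force: [-0.2, 1.1, -1.2]
opening: 0.245
grasp_force: 45.0
```

```bash
python3 - <<'E'
from h import *
go(.6246,.0082,.15,6.3)
E
```

```text
t 22.22 pos [ 0.5402 -0.3518  0.0016] thy -83.78 | yaw 22.48 dx -13.94 dy -4.94 dz -5.94 |grip 45.0 open_mm 22.5 F [-0.2  1.1 -1.2] tilt -1.0 txangle 6.2
```

send_rows(
  rows=[
    [0,0,-0.2,0,-1],
    [0,0,-0.4,0,-1],
    [0,0,-0.6,0,-1],
    [0,0,-0.8,0,-1],
    [0,0,-0.9,0,-1],
  ],
)

```text
time: 22.63
position: [0.5391, -0.3513, 0.0742]
tcp_rot: [-3.135, -0.17, 0.003]
contact_force: [-0.9, -0.2, -6.0]
opening: 0.248
grasp_force: 45.0
```

send_rows(
  rows=[
    [0,0,-0.9,0,-1],
    [0,0,-0.9,0,-1],
    [0,0,-0.8,0,-1],
    [0,0,-0.4,0,-1],
    [0,0,0,0,-1],
  ],
)

```text
time: 23.05
position: [0.5413, -0.3527, 0.1519]
tcp_rot: [3.134, 0.17, 0.005]
contact_force: [0.9, -0.6, -6.9]
opening: 0.245
grasp_force: 45.0
```

```bash
python3 - <<'E'
from h import *
go(.6246,.0082,.15,6.3)
p,d,K,e,R=cam("scene"); cv2.imwrite("pics/scene4.png",cv2.resize(p[80:230,200:400],(800,600),interpolation=cv2.INTER_CUBIC))
E
```

```text
t 23.05 pos [ 0.5413 -0.3527  0.1519] thy -83.79 | yaw 22.48 dx -13.98 dy -4.89 dz 0.08 |grip 45.0 open_mm 22.6 F [ 0.9 -0.6 -6.9] tilt -1.0 txangle 6.2
```

View pics/scene4.png

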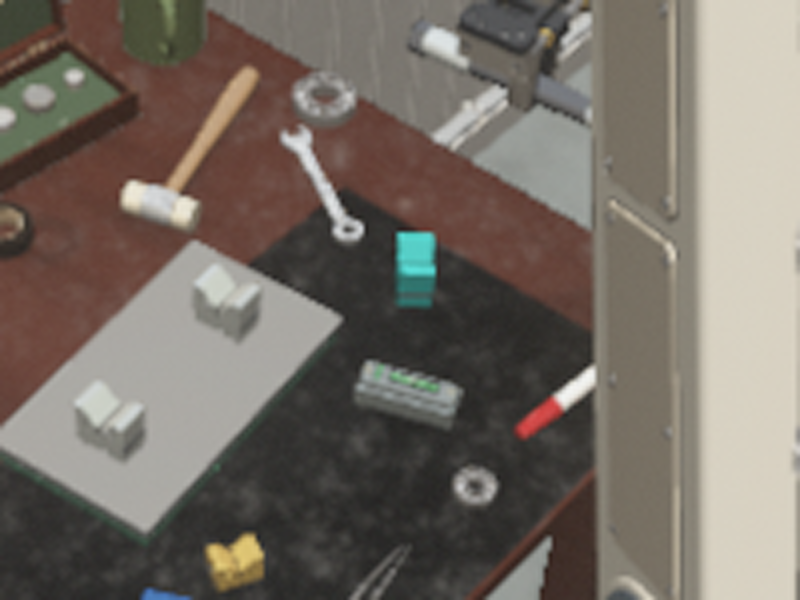

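The shaft hangs level in the gripper (crop (500,65)) and the force shows its full 7 N weight; the two blocks at (225,300) and (110,415) are upright. Carrying it over.

send_rows(
  rows=[
    [0,0,0,-0.5,-1],
    [0,0,0,-0.98,-1],
    [0,0,0,-0.98,-1],
    [0,0,0,-0.98,-1],
    [0,0,0,-0.98,-1],
  ],
)

```text
time: 23.52
position: [0.539, -0.3511, 0.1469]
tcp_rot: [-3.07, -0.655, 0.004]
contact_force: [0.8, 0.2, -6.7]
opening: 0.251
grasp_force: 45.0
```

send_rows(
  rows=[
    [0,0,0,-0.98,-1],
    [0,0,0,-0.98,-1],
    [0,0,0,-0.98,-1],
    [0,0,0,-0.98,-1],
    [0,0,0,-0.98,-1],
  ],
)

```text
time: 23.93
position: [0.539, -0.3511, 0.1468]
tcp_rot: [-2.913, -1.168, 0.003]
contact_force: [-1.1, 0.0, -7.8]
opening: 0.247
grasp_force: 45.0
```

send_rows(
  rows=[
    [0,0,0,-0.98,-1],
    [0,0,0,-0.98,-1],
    [0,0,0,-0.98,-1],
    [0,0,0,-0.98,-1],
    [0,0,0,-0.98,-1],
  ],
)

```text
time: 24.35
position: [0.539, -0.3512, 0.1468]
tcp_rot: [-2.672, -1.647, 0.002]
contact_force: [-0.7, 0.1, -7.9]
opening: 0.249
grasp_force: 45.0
```

send_rows(
  rows=[
    [0,0,0,-0.98,-1],
    [0,0,0,-0.98,-1],
    [0,0,0,-0.98,-1],
    [0,0,0,-0.98,-1],
    [0,0,0,-0.98,-1],
  ],
)

```text
time: 24.77
position: [0.539, -0.3511, 0.1468]
tcp_rot: [-2.352, -2.077, 0.001]
contact_force: [-0.5, 0.1, -6.9]
opening: 0.25
grasp_force: 45.0
```

send_rows(
  rows=[
    [0,0,0,-0.98,-1],
    [0,0,0,-0.98,-1],
    [0,0,0,-0.46,-1],
    [0.5,0.2,0,0,-1],
    [0.93,0.33,0,0,-1],
  ],
)

```text
time: 25.18
position: [0.5508, -0.3163, 0.1472]
tcp_rot: [-2.177, -2.262, 0.002]
contact_force: [1.3, -0.3, -7.7]
opening: 0.248
grasp_force: 45.0
```

send_rows(
  rows=[
    [0.93,0.33,0,0,-1],
    [0.93,0.33,0,0,-1],
    [0.93,0.33,0,0,-1],
    [0.93,0.33,0,0,-1],
    [0.93,0.33,0,0,-1],
  ],
)

```text
time: 25.6
position: [0.5877, -0.1956, 0.1475]
tcp_rot: [-2.174, -2.264, 0.001]
contact_force: [-0.9, -0.3, -7.2]
opening: 0.248
grasp_force: 45.0
```

send_rows(
  rows=[
    [0.93,0.33,0,0,-1],
    [0.93,0.33,0,0,-1],
    [0.93,0.33,0,0,-1],
    [0.93,0.33,0,0,-1],
    [0.93,0.33,0,0,-1],
  ],
)

```text
time: 26.02
position: [0.6239, -0.0779, 0.1475]
tcp_rot: [-2.174, -2.265, 0.002]
contact_force: [0.5, -0.5, -7.4]
opening: 0.25
grasp_force: 45.0
```

send_rows(
  rows=[
    [0.93,0.33,0,0,-1],
    [0.93,0.33,0,0,-1],
    [0.93,0.33,0,0,-1],
    [0,0,0,0,-1],
    [0,0,0,0,-1],
  ],
)

```text
time: 26.43
position: [0.6457, -0.0073, 0.1475]
tcp_rot: [-2.172, -2.267, 0.002]
contact_force: [-0.0, -1.1, -7.3]
opening: 0.248
grasp_force: 45.0
```

```bash
python3 - <<'E'
from h import *
go(.6246,.0082,.068,6.3)
E
```

```text
t 26.43 pos [ 0.6457 -0.0073  0.1475] thy 2.47 | yaw -0.96 dx 0.71 dy -0.77 dz 3.18 |grip 45.0 open_mm 22.8 F [-0.  -1.1 -7.3] tilt -1.0 txangle 92.5
```

send_rows(
  rows=[
    [0,0,0,-0.5,-1],
    [0,0,0,-0.46,-1],
    [0.35,-0.4,0,0,-1],
    [0.36,-0.37,0,0,-1],
    [0,0,0,0,-1],
  ],
)

```text
time: 26.85
position: [0.6222, 0.0071, 0.1479]
tcp_rot: [-2.096, -2.335, 0.004]
contact_force: [-0.5, 0.2, -7.0]
opening: 0.251
grasp_force: 45.0
```

send_rows(
  rows=[
    [0,0,0.6,0,-1],
    [0,0,0.7,0,-1],
    [0,0,0.6,0,-1],
    [0,0,0.3,0,-1],
    [0,0,0,0,-1],
  ],
)

```text
time: 27.27
position: [0.6238, 0.0062, 0.092]
tcp_rot: [-2.096, -2.336, 0.004]
contact_force: [0.2, 0.3, -6.7]
opening: 0.248
grasp_force: 45.0
```

```bash
python3 - <<'E'
from h import *
go(.6246,.0082,.067,6.3)
E
```

```text
t 27.27 pos [0.6238 0.0062 0.092 ] thy 6.19 | yaw -0.03 dx 0.08 dy 0.04 dz 1.0 |grip 45.0 open_mm 22.9 F [ 0.2  0.3 -6.7] tilt -1.0 txangle 96.2
```

send_rows(
  rows=[
    [0.07,0.03,0.4,-0.03,-1],
    [0,0,0.3,0,-1],
    [0,0,0.15,0,-1],
    [0,0,0,0,-1],
  ],
)

```text
time: 27.6
position: [0.6255, 0.0083, 0.0719]
tcp_rot: [-2.094, -2.34, 0.001]
contact_force: [0.1, 0.0, -6.1]
opening: 0.248
grasp_force: 45.0
```

```bash
python3 - <<'E'
from h import *
go(.6246,.0082,.067,6.3)
p,d,K,e,R=cam("scene"); cv2.imwrite("pics/scene5.png",cv2.resize(p[100:220,180:340],(800,600),interpolation=cv2.INTER_CUBIC))
E
```

```text
t 27.6 pos [0.6255 0.0083 0.0719] thy 6.35 | yaw 0.01 dx 0.0 dy -0.04 dz 0.2 |grip 45.0 open_mm 22.8 F [ 0.1  0.  -6.1] tilt -1.0 txangle 96.3
```

View pics/scene5.png

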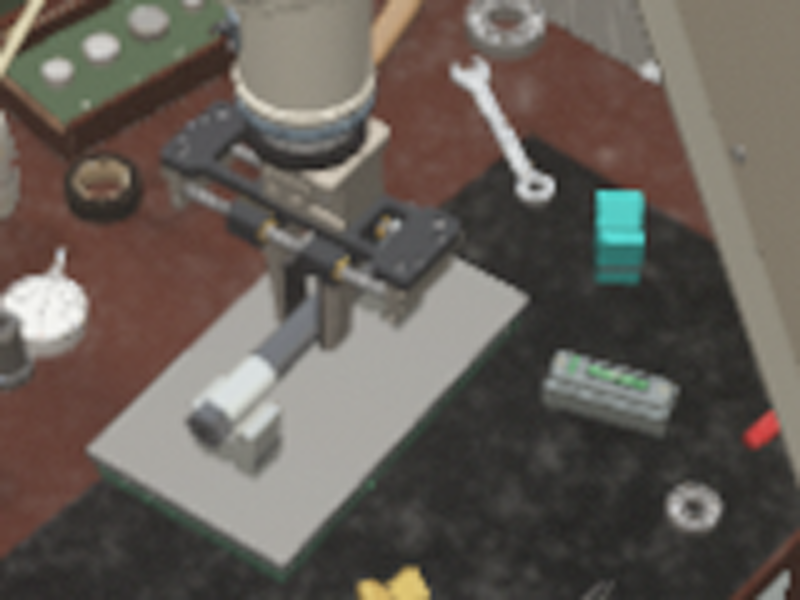

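The shaft hangs over the vees, with the near journal (crop (240,385)) above its block. Lowering in small steps.

send_rows(
  rows=[
    [0,-0.03,0.08,0,-1],
    [0,0,0.06,0,-1],
    [0,0,0,0,-1],
  ],
)

```text
time: 27.9
position: [0.6253, 0.0081, 0.0693]
tcp_rot: [2.095, 2.341, 0.0]
contact_force: [-0.8, -0.0, -6.8]
opening: 0.247
grasp_force: 45.0
```

send_rows(
  rows=[
    [0,0,0.04,0,-1],
    [0,0,0,0,-1],
  ],
)

```text
time: 28.07
position: [0.6254, 0.0081, 0.0684]
tcp_rot: [2.095, 2.341, 0.0]
contact_force: [-0.4, -0.2, -6.6]
opening: 0.246
grasp_force: 45.0
```

send_rows(
  rows=[
    [0,0,0.04,0,-1],
    [0,0,0,0,-1],
  ],
)

```text
time: 28.23
position: [0.6254, 0.0081, 0.0677]
tcp_rot: [2.095, 2.341, 0.0]
contact_force: [-2.3, -0.0, -3.9]
opening: 0.25
grasp_force: 45.0
```

send_rows(
  rows=[
    [0,0,0.03,0,-1],
    [0,0,0,0,-1],
  ],
)

```text
time: 28.4
position: [0.6255, 0.0081, 0.0676]
tcp_rot: [2.095, 2.341, 0.0]
contact_force: [-4.0, -0.0, 5.3]
opening: 0.251
grasp_force: 45.0
```

send_rows(
  rows=[
    [0,0,0,0,-0.3],
    [0,0,0,0,0],
    [0,0,0,0,0.3],
    [0,0,0,0,0.3],
    [0,0,0,0,0.3],
  ],
)

```text
time: 28.82
position: [0.6257, 0.0081, 0.0667]
tcp_rot: [2.095, 2.341, 0.001]
contact_force: [0.2, 0.5, 0.4]
opening: 0.589
grasp_force: 0.0
```

send_rows(
  rows=[
    [0,0,-0.4,0,0.3],
    [0,0,-0.8,0,0.3],
    [0,0,-0.9,0,0.3],
    [0,0,-0.9,0,0.3],
    [0,0,0,0,0.3],
  ],
)

```text
time: 29.23
position: [0.6282, 0.0081, 0.1469]
tcp_rot: [2.092, 2.337, 0.008]
contact_force: [1.2, -0.5, -0.2]
opening: 0.653
grasp_force: 0.0
```

```bash
python3 - <<'E'
from h import *
go(.4755,-.1235,.1,-68.8)
E
```

```text
t 29.23 pos [0.6282 0.0081 0.1469] thy 6.34 | yaw 18.78 dx -7.6 dy 2.7 dz 1.87 |grip 0.0 open_mm 60.0 F [ 1.2 -0.5 -0.2] tilt -1.0 txangle 96.3
```

send_rows(
  rows=[
    [0,0,0,0.99,0.3],
    [0,0,0,0.99,0.3],
    [0,0,0,0.99,0.3],
    [0,0,0,0.99,0.3],
    [0,0,0,0.99,0.3],
  ],
)

```text
time: 29.65
position: [0.6253, 0.0081, 0.1417]
tcp_rot: [2.47, 1.941, 0.0]
contact_force: [-0.7, -0.1, -0.4]
opening: 0.648
grasp_force: 0.0
```

send_rows(
  rows=[
    [0,0,0,0.99,0.3],
    [0,0,0,0.99,0.3],
    [0,0,0,0.99,0.3],
    [0,0,0,0.99,0.3],
    [0,0,0,0.99,0.3],
  ],
)

```text
time: 30.07
position: [0.6252, 0.0081, 0.1417]
tcp_rot: [-2.767, -1.488, 0.0]
contact_force: [0.4, -0.2, -0.2]
opening: 0.648
grasp_force: 0.0
```

send_rows(
  rows=[
    [0,0,0,0.99,0.3],
    [0,0,0,0.99,0.3],
    [0,0,0,0.99,0.3],
    [0,0,0,0.99,0.3],
    [0,0,0,0.99,0.3],
  ],
)

```text
time: 30.48
position: [0.6252, 0.0081, 0.1417]
tcp_rot: [-2.981, -0.99, 0.0]
contact_force: [-0.9, -0.6, -0.4]
opening: 0.648
grasp_force: 0.0
```

send_rows(
  rows=[
    [0,0,0,0.99,0.3],
    [0,0,0,0.99,0.3],
    [0,0,0,0.99,0.3],
    [0,0,0,0.99,0.3],
    [-0.95,0.34,0,0,0.3],
  ],
)

```text
time: 30.9
position: [0.6088, -0.0067, 0.142]
tcp_rot: [-3.089, -0.571, -0.005]
contact_force: [-0.7, -0.1, -0.6]
opening: 0.645
grasp_force: 0.0
```

send_rows(
  rows=[
    [-0.95,0.34,0,0,0.3],
    [-0.95,0.34,0,0,0.3],
    [-0.95,0.34,0,0,0.3],
    [-0.95,0.34,0,0,0.3],
    [-0.95,0.34,0,0,0.3],
  ],
)

```text
time: 31.32
position: [0.5097, -0.0913, 0.1417]
tcp_rot: [3.088, 0.575, 0.0]
contact_force: [0.7, -0.6, -0.2]
opening: 0.652
grasp_force: 0.0
```

send_rows(
  rows=[
    [-0.95,0.34,0,0,0.3],
    [-0.85,0.32,0,0,0.3],
    [0,0,0.5,0,0.3],
    [0,0,0.5,0,0.3],
    [0,0,0,0,0.3],
  ],
)

```text
time: 31.73
position: [0.4732, -0.1224, 0.1152]
tcp_rot: [-3.088, -0.574, 0.003]
contact_force: [-1.4, -0.4, 0.3]
opening: 0.648
grasp_force: 0.0
```

```bash
python3 - <<'E'
from h import *
go(.476,-.124,.1,-68.8)
zp=[]
for n in("top","scene"):
    p,d,K,e,R=cam(n); P=pts(d,K,e,R)
    m=(P[...,2]>.079)&(P[...,2]<.105)&(np.abs(P[...,0]-.62)<.08)&(np.abs(P[...,1])<.14)
    Q=P[m]; c,w,h,a=rect(Q); print(n,m.sum(),c,w,h,a)
    ax=np.array([np.cos(np.radians(a)),np.sin(np.radians(a))]); s=(Q[:,:2]-c/1000)@ax
    for lo in np.arange(-.12,.12,.02):
        q=Q[(s>=lo)&(s<lo+.02)]; print(round(lo+.01,2),len(q),np.percentile(q[:,2],90).round(4) if len(q) else "")
    m=(P[...,2]>.01)&(P[...,2]<.05)&(np.abs(P[...,0]-.475)<.055)&(np.abs(P[...,1]+.12)<.055)
    print("level",*rect(P[m]))
    if n=="top": cv2.imwrite("pics/top6.png",cv2.resize(p[120:240,200:360],(800,600),interpolation=cv2.INTER_CUBIC))
E
```

```text
t 31.73 pos [ 0.4732 -0.1224  0.1152] thy -68.95 | yaw -0.04 dx 0.08 dy 0.1 dz 0.61 |grip 0.0 open_mm 59.6 F [-1.4 -0.4  0.3] tilt -1.0 txangle 21.0
top 680 [626.3   8.2] 231.1 39.2 -81.8
-0.11 53 0.092
-0.09 61 0.0913
-0.07 62 0.0916
-0.05 58 0.0909
-0.03 57 0.0905
-0.01 58 0.0913
0.01 57 0.0905
0.03 56 0.0905
0.05 58 0.0913
0.07 63 0.0909
0.09 62 0.092
0.11 35 0.0896
level [503.1 -98.8] 10.7 7.7 24.8
scene 448 [619.7   6.5] 235.4 45.7 -83.8
-0.11 52 0.0939
-0.09 42 0.0922
-0.07 42 0.0926
-0.05 38 0.0919
-0.03 36 0.092
-0.01 38 0.0934
0.01 32 0.0906
0.03 37 0.0927
0.05 35 0.0919
0.07 45 0.0933
0.09 35 0.0923
0.11 16 0.0911
level [ 471.7 -119.7] 83.3 74.4 61.7
```

View pics/top6.png

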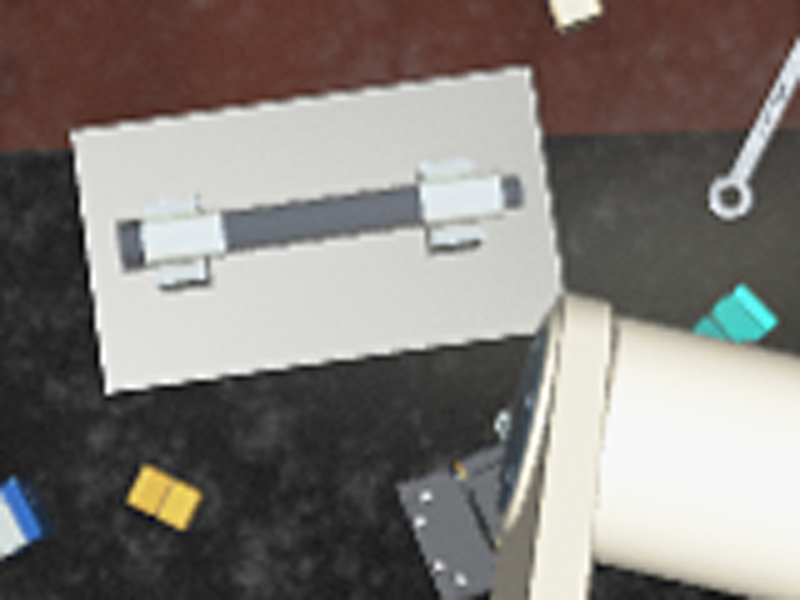

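The picture shows the shaft seated in both vees: journals centred at (184,235) and (462,200), blocks at about (180,240) and (450,207). So they are offset by roughly 3 and 7 mm, inside the 14 mm limit. Shaft top is 91 mm at both ends, as it must be. Next the level.

send_rows(
  rows=[
    [0.02,0.05,0.9,0,0.3],
    [0,0,0.9,0,0.3],
    [0,0,0.9,0,0.3],
    [0,0,0.9,0,0.3],
    [0,0,0.6,0,0.3],
  ],
)

```text
time: 32.25
position: [0.4757, -0.1231, 0.0106]
tcp_rot: [-3.088, -0.576, 0.0]
contact_force: [0.1, -0.2, -0.1]
opening: 0.65
grasp_force: 0.0
```

send_rows(
  rows=[
    [0,0,0.2,0,0.3],
    [0,0,0,0,0.3],
    [0,0,0,0,0.3],
  ],
  squeeze=25,
)

```text
time: 32.5
position: [0.4763, -0.1234, 0.0073]
tcp_rot: [3.088, 0.576, 0.001]
contact_force: [0.6, 0.7, 1.2]
opening: 0.649
grasp_force: 0.0
```

```bash
python3 - <<'E'
from h import *
go(.476,-.124,.003,-68.8)
E
```

```text
t 32.5 pos [ 0.4763 -0.1234  0.0073] thy -68.89 | yaw -0.02 dx -0.02 dy 0.02 dz 0.17 |grip 0.0 open_mm 59.7 F [0.6 0.7 1.2] tilt -1.0 txangle 21.1
```

send_rows(
  rows=[
    [0,0,0.12,0,0.3],
    [0,0,0.08,0,0.3],
    [0,0,0,0,-1],
    [0,0,0,0,-1],
    [0,0,0,0,-1],
  ],
)

```text
time: 32.92
position: [0.4758, -0.1234, 0.0019]
tcp_rot: [3.088, 0.575, 0.001]
contact_force: [0.2, 0.9, 0.4]
opening: 0.451
grasp_force: 0.0
```

send_rows(
  rows=[
    [0,0,0,0,-1],
    [0,0,0,0,-1],
    [0,0,0,0,-1],
    [0,0,0,0,-1],
    [0,0,0,0,-1],
  ],
)

```text
time: 33.33
position: [0.4756, -0.1232, 0.0017]
tcp_rot: [-3.088, -0.575, 0.0]
contact_force: [-0.6, 1.7, 4.4]
opening: 0.327
grasp_force: 25.0
```

```bash
python3 - <<'E'
from h import *
go(.6255,.0081,.15,6.3)
E
```

```text
t 33.33 pos [ 0.4756 -0.1232  0.0017] thy -68.9 | yaw -18.8 dx 4.56 dy 6.54 dz -5.93 |grip 25.0 open_mm 30.0 F [-0.6  1.7  4.4] tilt -1.0 txangle 21.1
```

send_rows(
  rows=[
    [0,0,-0.3,0,-1],
    [0,0,-0.6,0,-1],
    [0,0,-0.9,0,-1],
    [0,0,-0.9,0,-1],
    [0,0,-0.9,-0.5,-1],
  ],
)

```text
time: 33.75
position: [0.475, -0.1233, 0.0925]
tcp_rot: [-3.078, -0.628, 0.002]
contact_force: [-0.7, 0.4, -3.7]
opening: 0.324
grasp_force: 25.0
```

send_rows(
  rows=[
    [0,0,-0.9,-0.98,-1],
    [0,0,-0.9,-0.98,-1],
    [0,0,-0.5,-0.98,-1],
    [0,0,0,-0.98,-1],
    [0,0,0,-0.98,-1],
  ],
)

```text
time: 34.17
position: [0.4759, -0.1235, 0.1503]
tcp_rot: [2.923, 1.148, 0.002]
contact_force: [0.1, -0.4, -3.9]
opening: 0.326
grasp_force: 25.0
```

send_rows(
  rows=[
    [0,0,0,-0.98,-1],
    [0,0,0,-0.98,-1],
    [0,0,0,-0.98,-1],
    [0,0,0,-0.98,-1],
    [0,0,0,-0.98,-1],
  ],
)

```text
time: 34.58
position: [0.4751, -0.1233, 0.1491]
tcp_rot: [-2.686, -1.629, 0.001]
contact_force: [-0.0, -0.2, -3.5]
opening: 0.325
grasp_force: 25.0
```

send_rows(
  rows=[
    [0,0,0,-0.98,-1],
    [0,0,0,-0.98,-1],
    [0,0,0,-0.98,-1],
    [0,0,0,-0.98,-1],
    [0,0,0,-0.98,-1],
  ],
)

```text
time: 35.0
position: [0.4751, -0.1233, 0.149]
tcp_rot: [-2.369, -2.063, 0.001]
contact_force: [0.3, 1.2, -3.5]
opening: 0.325
grasp_force: 25.0
```

send_rows(
  rows=[
    [0,0,0,-0.98,-1],
    [0,0,0,-0.98,-1],
    [0,0,0,-0.98,-1],
    [0,0,0,-0.66,-1],
    [0,0,0,0,-1],
  ],
)

```text
time: 35.42
position: [0.4751, -0.1233, 0.149]
tcp_rot: [-2.093, -2.342, 0.001]
contact_force: [0.5, 1.1, -4.1]
opening: 0.325
grasp_force: 25.0
```

```bash
python3 - <<'E'
from h import *
go(.6255,.0081,.15,6.3)
E
```

```text
t 35.42 pos [ 0.4751 -0.1233  0.149 ] thy 6.42 | yaw 0.03 dx 4.56 dy 6.56 dz -0.04 |grip 25.0 open_mm 29.9 F [ 0.5  1.1 -4.1] tilt -1.0 txangle 96.4
```

send_rows(
  rows=[
    [0.4,0.6,0,0.03,-1],
    [0.57,0.82,0,0,-1],
    [0.57,0.82,0,0,-1],
    [0.57,0.82,0,0,-1],
    [0.57,0.82,0,0,-1],
  ],
)

```text
time: 35.83
position: [0.5653, -0.0455, 0.1491]
tcp_rot: [-2.101, -2.335, 0.001]
contact_force: [-0.1, -1.5, -2.6]
opening: 0.325
grasp_force: 25.0
```

send_rows(
  rows=[
    [0.57,0.82,0,0,-1],
    [0.57,0.82,0,0,-1],
    [0.57,0.82,0,0,-1],
    [0.17,0.22,0,0,-1],
    [0,0,0,0,-1],
  ],
)

```text
time: 36.25
position: [0.6272, 0.0089, 0.1488]
tcp_rot: [-2.098, -2.338, -0.0]
contact_force: [-0.5, 0.5, -3.7]
opening: 0.325
grasp_force: 25.0
```

send_rows(
  rows=[
    [0,0,0.6,0,-1],
    [0,0,0.7,0,-1],
    [0,0,0.5,0,-1],
    [0,0,0,0,-1],
    [0,0,0,0,-1],
  ],
)

```text
time: 36.67
position: [0.6251, 0.0071, 0.1035]
tcp_rot: [-2.098, -2.336, 0.003]
contact_force: [0.5, 0.6, -3.3]
opening: 0.324
grasp_force: 25.0
```

```bash
python3 - <<'E'
from h import *
go(.6255,.0081,.0861,6.3)
E
```

```text
t 36.67 pos [0.6251 0.0071 0.1035] thy 6.13 | yaw -0.04 dx 0.04 dy 0.02 dz 0.69 |grip 25.0 open_mm 29.8 F [ 0.5  0.6 -3.3] tilt -1.0 txangle 96.1
```

send_rows(
  rows=[
    [0.03,0,0.25,-0.04,-1],
    [0,0,0.2,0,-1],
    [0,0,0,0,-1],
    [0,0,0,0,-1],
  ],
)

```text
time: 37.0
position: [0.6262, 0.0084, 0.0928]
tcp_rot: [-2.095, -2.341, 0.0]
contact_force: [1.0, 0.2, -4.0]
opening: 0.33
grasp_force: 25.0
```

```bash
python3 - <<'E'
from h import *
go(.6255,.0081,.0861,6.3)
p,d,K,e,R=cam("scene"); cv2.imwrite("pics/scene7.png",cv2.resize(p[130:220,200:320],(800,600),interpolation=cv2.INTER_CUBIC))
E
```

```text
t 37.0 pos [0.6262 0.0084 0.0928] thy 6.33 | yaw 0.01 dx -0.01 dy -0.03 dz 0.27 |grip 25.0 open_mm 30.4 F [ 1.   0.2 -4. ] tilt -1.0 txangle 96.3
```

View pics/scene7.png

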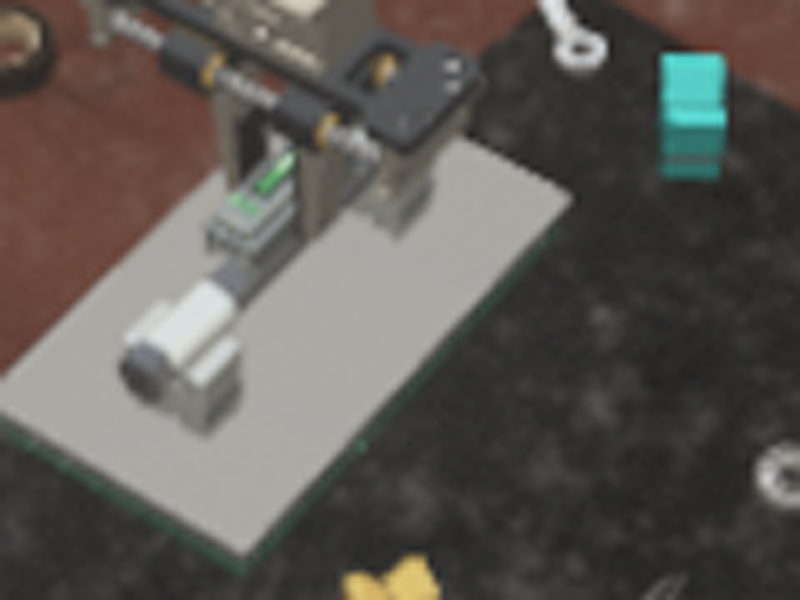

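The level (crop (250,200)) hangs upright just above the shaft and lengthwise along it. The shaft's near journal sits in its vee at (185,320). Lowering gently.

send_rows(
  rows=[
    [0,-0.02,0.1,0,-1],
    [0,0,0.06,0,-1],
    [0,0,0,0,-1],
  ],
)

```text
time: 37.3
position: [0.6256, 0.0084, 0.0886]
tcp_rot: [-2.095, -2.341, 0.0]
contact_force: [-0.1, -0.8, -4.2]
opening: 0.328
grasp_force: 25.0
```

send_rows(
  rows=[
    [0,0,0.04,0,-1],
    [0,0,0.02,0,-1],
    [0,0,0,0,-1],
  ],
)

```text
time: 37.55
position: [0.6257, 0.0083, 0.0873]
tcp_rot: [-2.095, -2.341, 0.0]
contact_force: [0.5, 0.6, -3.4]
opening: 0.326
grasp_force: 25.0
```

send_rows(
  rows=[
    [0,0,0.03,0,-1],
    [0,0,0,0,-1],
  ],
)

```text
time: 37.72
position: [0.6258, 0.0084, 0.0872]
tcp_rot: [-2.095, -2.341, 0.0]
contact_force: [-3.0, -0.1, 2.8]
opening: 0.325
grasp_force: 25.0
```

send_rows(
  rows=[
    [0,0,0.025,0,-1],
    [0,0,0,0,-1],
  ],
)

```text
time: 37.88
position: [0.6257, 0.0083, 0.0871]
tcp_rot: [-2.095, -2.341, 0.0]
contact_force: [-4.8, -0.2, 8.8]
opening: 0.323
grasp_force: 25.0
```

Contact, with a small sideways load; I'll ease it off before releasing.

send_rows(
  rows=[
    [0,-0.02,-0.02,0,-1],
    [0,0,0,0,-1],
  ],
  squeeze=8,
)

```text
time: 38.05
position: [0.6254, 0.0083, 0.0868]
tcp_rot: [2.095, 2.341, 0.001]
contact_force: [-1.2, -1.0, 3.2]
opening: 0.324
grasp_force: 8.0
```

send_rows(
  rows=[
    [0,-0.01,0,0,-1],
    [0,0,0,0,-1],
  ],
)

```text
time: 38.22
position: [0.625, 0.0083, 0.0865]
tcp_rot: [2.095, 2.341, 0.0]
contact_force: [-2.0, 0.0, 0.9]
opening: 0.327
grasp_force: 8.0
```

send_rows(
  rows=[
    [0,0,0,0,-0.32],
    [0,0,0,0,-0.29],
    [0,0,0,0,-0.25],
    [0,0,0,0,-0.2],
    [0,0,0,0,-0.1],
  ],
)

```text
time: 38.63
position: [0.6252, 0.0083, 0.0865]
tcp_rot: [2.095, 2.341, 0.0]
contact_force: [-0.2, -0.3, -0.3]
opening: 0.437
grasp_force: 0.0
```

send_rows(
  rows=[
    [0,0,0,0,0],
    [0,0,0,0,0.2],
    [0,0,0,0,0.3],
    [0,0,0,0,0.3],
    [0,0,0,0,0.3],
  ],
)

```text
time: 39.05
position: [0.6251, 0.0083, 0.0865]
tcp_rot: [2.095, 2.341, 0.0]
contact_force: [0.1, 0.5, 0.8]
opening: 0.652
grasp_force: 0.0
```

send_rows(
  rows=[
    [0,0,-0.3,0,0.3],
    [0,0,-0.6,0,0.3],
    [0,0,-0.9,0,0.3],
    [0,0,-0.9,0,0.3],
    [0,0,-0.9,0,0.3],
  ],
)

```text
time: 39.47
position: [0.6249, 0.0083, 0.1779]
tcp_rot: [-2.095, -2.341, 0.0]
contact_force: [0.7, -0.7, -0.1]
opening: 0.651
grasp_force: 0.0
```

send_rows(
  rows=[
    [-0.9,-0.4,0,0,0.3],
    [-0.9,-0.4,0,0,0.3],
    [-0.9,-0.4,0,0,0.3],
    [-0.9,-0.4,0,0,0.3],
    [-0.9,-0.4,0,0,0.3],
  ],
)

```text
time: 39.88
position: [0.5874, -0.11, 0.1772]
tcp_rot: [2.095, 2.341, 0.001]
contact_force: [0.4, 0.0, 0.1]
opening: 0.648
grasp_force: 0.0
```

send_rows(
  rows=[
    [-0.9,-0.4,0,0,0.3],
    [-0.9,-0.4,0,0,0.3],
    [-0.9,-0.4,0,0,0.3],
    [-0.9,-0.4,0,0,0.3],
    [0,0,0,0,0.3],
  ],
)

```text
time: 40.3
position: [0.5569, -0.2063, 0.1771]
tcp_rot: [2.097, 2.338, -0.001]
contact_force: [0.2, 0.2, 0.3]
opening: 0.648
grasp_force: 0.0
```

```bash
python3 - <<'E'
from h import *
go(.6255,.0081,.0861,6.3)
ims=[]
for n,(a,b,c,f) in {"top":(120,220,200,340),"scene":(120,220,190,330)}.items():
    p,d,K,e,R=cam(n); P=pts(d,K,e,R)
    m=(P[...,2]>.098)&(P[...,2]<.13)&(np.abs(P[...,0]-.62)<.06)&(np.abs(P[...,1])<.1)
    print(n,m.sum(),*rect(P[m]),np.percentile(P[m][:,2],[10,50,95]).round(4))
    ims.append(cv2.resize(p[a:b,c:f],(420,300),interpolation=cv2.INTER_CUBIC))
cv2.imwrite("pics/fin.png",np.vstack(ims))
E
```

```text
t 40.3 pos [ 0.5569 -0.2063  0.1771] thy 6.21 | yaw -0.02 dx 8.22 dy 3.67 dz 3.64 |grip 0.0 open_mm 59.6 F [0.2 0.2 0.3] tilt -1.0 txangle 96.2
top 327 [622.8   9. ] 83.5 30.8 -83.7 [0.1031 0.1123 0.117 ]
scene 227 [619.9  10.5] 82.3 30.0 -84.4 [0.1022 0.1128 0.1179]
```

View pics/fin.png

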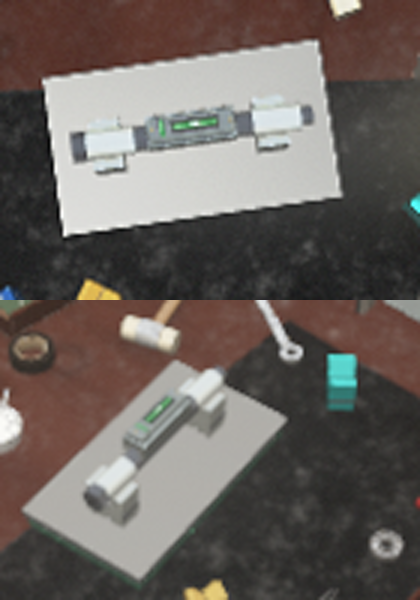

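Both views show the shaft in the two vees and the level upright on its middle, aligned to within 1° (top view (193,126)). Its top is at about 115 mm and the gripper is clear. Handing in.

send_rows(
  rows=[
    [0,0,0,0,0.3],
    [0,0,0,0,0.3],
    [0,0,0,0,0.3],
  ],
)

```text
time: 40.65
position: [0.5583, -0.202, 0.1766]
tcp_rot: [2.094, 2.342, 0.0]
contact_force: [0.1, 0.2, -0.5]
opening: 0.651
grasp_force: 0.0
```

```bash
python3 -c "
from rig import job
print(job.hand_in())"
```

```text
the job is handed in; nothing more can be done
None
```

The job is handed in at about 41 s with no verdict returned: the two steel V-blocks stand in line on the plate, the shaft lies level in both vees (blocks about 3 and 7 mm from the journal middles), and the level sits upright on its middle.

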